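# Fit the spout and screw ring to the trainer cup

## Task

Put the open pink trainer cup together: drop the grey hard spout into the recess in the cup's mouth so that it lies flat on the ledge, let go of it, then put the pink screw ring over the spout and screw it on clockwise until it is snug, finger-tight and not forced. Do not ram either part into the cup, and leave everything else on the shelf and the rack where it is.

Things in the scene. Friction and masses are not known exactly. Their poses are not given: they have to be found in the camera images.
- cup: Open pink plastic trainer cup, two side handles, mouth up in the front of the white drying rack, 104 mm tall; its handles are trapped between rack prongs, so it cannot turn or move. Origin: centre of its underside, 16 mm above the shelf, z up. Body 72 mm across; shoulder ends 81 mm up, then a neck 49 mm across up to the rim. In the mouth: a round recess 42.6 mm across, 3 mm deep, with a flat ledge.
- cup_seat (a point): Point on the cup's axis level with the ledge in its mouth, 101 mm above the cup's underside and 3 mm below the rim: the spout's origin belongs here. Axes as the cup's.
- cup_rim (a point): Centre of the cup's rim, 104 mm above its underside. Outside below it the neck carries a coarse four-start thread, ridges 54.6 mm across, 28 mm rise a turn, tightened clockwise seen from above; where the starts lie is not marked and must be felt.
- spout: Grey hard silicone spout standing on its flange. Origin: centre of the flange's underside, z up. Flange 40 mm across, 6 mm thick, lower edge chamfered (36 mm across at the bottom); boss 25 mm across up to 11 mm; then the upright mouthpiece, 24 mm wide along x, 13 mm thick along y, from 11 to 38 mm up: grip it across the 13 mm. 30 g. Any yaw will do. Seated, the flange stands 3 mm above the rim.
- spout_bead (a point): Centre of the flange's upper face, 6 mm above the spout's underside. Its springy sealing bead, on which the ring's lip bears, gives 1 mm under 30 N; once the ring is tight, each further degree adds about 2 N.
- ring: Pink plastic screw ring lying right way up. Origin: centre of its underside, z up. 66 mm across, ribbed outside, 21 mm tall, 30 g; skirt 57 mm across inside with four lugs near the bottom, hidden from above; at the top an inward lip 4 mm thick with a 32 mm hole for the mouthpiece. Can be regripped at will; the thread holds by friction when let go.
- ring_top (a point): Centre of the ring's top, 21 mm above its underside. Let down over the seated spout, the ring first rests on the thread, underside 2 to 9 mm below the ledge. Pressed lightly and turned clockwise it sinks 4.5 mm per rad; after 0.8 to 2.6 rad the lip is on the bead, underside 11 mm below the ledge, and the resistance climbs: 0.15 to 0.4 N m is snug, 0.7 too tight.
- dry_cup_a: Pink trainer cup drying upside down on the rack, 104 mm tall, 72 mm across, two handles; bystander. Origin: centre of its underside.
- dry_cup_b: The second pink trainer cup drying upside down on the rack, the same; bystander. Origin: centre of its underside.
- glass_jar: Small glass jar with a hinged glass lid and wire clasp, closed, 72 mm across, 92 mm tall; bystander. Origin: centre of its underside.
- snack_bowl: Orange plastic snack bowl, 114 mm across, 46 mm tall; bystander. Origin: centre of its underside.
- toddler_spoon: Toddler's spoon with a thick grey handle, 150 mm long, lying on the shelf along its x; bystander. Origin: middle of its length, on the shelf.
- travel_cap: Flat white travel cap, a disc 60 mm across and 11 mm thick without a hole; bystander. Origin: centre of its underside.
- salt_tub: Blue plastic salt tub with a white cap, 64 mm across, 100 mm tall; bystander. Origin: centre of its underside.
Things that resemble listed ones, but are neither listed nor needed, are in the scene too. Of the things that look like the ring, take the one that is farthest from the robot's base at the start.

How it is judged:
On the way:
1. the spout lies flat on the ledge in the cup's mouth, let go of, with the ring not yet on it (horizontal distance between spout and cup_seat below 0.002 m and z of spout in the frame of cup below 0.1022 m and angle between spout's own z axis and vertical below 0.06 rad and contact force between the fingers and spout below 0.2 N and contact force between ring and spout below 0.1 N and linear speed of spout below 0.02 m/s), for 0.2 s.
At the end, for the whole second after the job is handed in: Spout flat on the ledge (2 mm off axis, 1.2 mm high, 0.06 rad tilt at most); ring on it, underside at least 10.8 mm below the ledge (2 mm off axis, 0.04 rad tilt at most) and snug: let go, it still presses on the spout with over 4 N and pulls on the thread with over 3 N; both at rest (horizontal distance between each of spout, ring and cup_seat below 0.002 m and z of spout in the frame of cup below 0.1022 m and angle between spout's own z axis and vertical below 0.06 rad and angle between ring's own z axis and vertical below 0.04 rad and z of ring in the frame of cup below 0.0902 m and contact force between ring and spout above 4 N and contact force between ring and cup above 3 N and linear speed of each of ring, spout below 0.01 m/s and angular speed of ring below 0.05 rad/s); the robot touches nothing.
It fails at once if the spout is rammed into the cup with more than 30 N (contact force between spout and cup above 30 N and contact force between ring and spout below 1 N).
It fails at once if the ring is forced on to the thread with more than 30 N before it bears on the spout (contact force between ring and cup above 30 N and contact force between ring and spout below 1 N).
It fails at once if the ring is over-tightened or pressed so that it bears on the spout with more than 80 N (contact force between ring and spout above 80 N).
It fails at once if any other loose thing on the shelf or the rack is moved by more than 15 mm (distance of any of dry_cup_a, dry_cup_b, glass_jar, snack_bowl, toddler_spoon, travel_cap, salt_tub from where it was at the start of the episode above 0.015 m).
It also fails if it takes over 72 s, if anything falls off the work surface, if the arm or the gripper's body presses on something with over 40 N, if the wrist force passes 120 N, or if a joint passes its speed limit or range.

## Robot

A 6-joint arm with a two-finger parallel gripper is mounted at the origin on the work surface. World frame = base frame: x ahead of the robot, y to its left, z up, the work surface at z = 0. Lengths are in m, angles in rad, forces in N, time in s.
With the tool pointing down it reaches from about 0.35 to 0.975 m from the base axis. Payload 4.9 kg.
Tool frame: the origin (TCP) lies on the centre line of the jaws, within the pads' length; the fingertips stand 14 mm ahead of it and the grasp point (between the pads) lies 5 mm behind it (nose_length is the distance from the TCP to the fingertips, in m); y points along the fingers, x is the direction in which the jaws open and shut, and the axes are right-handed (so a half turn about y gives the same grasp; the last joint's range is limited). The gripper opens to 85 mm and grips with 20 to 120 N. Pads are 22 mm wide; open, the fingers measure 114 mm over their backs; the gripper's body (76 mm by 85 mm) begins 54 mm behind the grasp point. The pads swing forward as they close: fully open they stand 13 mm farther back than shut.
Start: joints at [1.017, 0.053, 1.613, -0, 1.476, -0.119], TCP at [0.263, 0.567, 0.245] pointing down, gripper open.
Joint ranges: [-3.01, 3.01], [-1.01, 2.22], [0.06, 2.58], [-1.02, 4.17], [0.09, 2.62], [-3.14, 3.14]. Speed limits (rad/s): [2.57, 2.57, 3.14, 3.14, 3.14, 3.14].

## Interface

Orientations are given as a rotation vector (axis times angle).
In Python, from station import get_obs, get_image, finish_job, nose_length gives the robot as it stands.
- The arm moves only by the tool send_rows, never from a script. Its argument "deltas" is a list of rows, each a list of 7 numbers: the gripper's target within -1 to 1 (fully open at 1, half-way at 0, shut at -1), then the shift along the tool's x, y, z in m, then the turn, a rotation vector about the tool's x, y, z in degrees. In form: [[hand, tx, ty, tz, wx, wy, wz], ...]. A call has exactly 10 rows; each row is the pose to reach, as a shift and turn from the pose commanded when the call began, along the tool's axes at that moment; what a row does not reach only later rows make up. A row lasts 1/8 s, in which the tool goes at most 62.5 mm and 10.7 degrees, less where a joint would pass 70% of its speed; a pose out of reach is approached as far as the arm can. A call with a gripper value outside its range is refused whole. The fingers move at their own pace and stop on an object; "newtons" is the grip in N (left out, the last holds). Time passes only in rows, so rows that repeat a pose let the fingers close, or fill a call up. It gives the time, the measured TCP pose, the force and the opening at its end, in the units of the state.
- get_obs(): the state, without advancing time (a new reading comes with each control period).
- get_image(name): name is "scene" or "top" or "wrist"; returns a dict with "frame" (420x560x3 uint8, red, green, blue), "mtx" (3x3 intrinsics, pixels), "rvec" (rotation vector, rad) and "tvec" (3), from world to camera coordinates, as OpenCV has them. Camera axes: x right, y down, z forward; pixel columns grow to the right and rows downward; lengths in m; the calibration is good to about 2 mm. A picture is of the moment at which its call begins. There is no depth.
- finish_job(): hands the job in, once; it reports no verdict.
The state is a dict: "t": time; "q": joint angles; "dq": joint speeds; "effort": joint torques, N m; "tool_pos": TCP position; "tool_rot": TCP orientation; "contact_force": force on the tool from outside, world axes, zero at the start; "wrist_torque": the same for the moment, N m; "opening": finger opening in m.
Only numpy, scipy, OpenCV 4.12 (cv2) and the standard library are available. Lean on these libraries where they do the work, as an engineer would, in place of code of your own. Each camera call takes 0.05 s, during which the arm holds its last target.

## Working session

There is one attempt and no reset: what is moved stays moved. The work goes in short steps, Python scripts to look and compute and a tool call to move; the robot and the scene stay as the last step left them, time stands still between calls to the robot, and variables do not carry over. Pictures are saved under pics/ and viewed, and the job is handed in when it is done.

Besides the shell and the picture viewer there is one more tool, called after "Call:" as name([rows], argument=value, ...), one row to a line, values as JSON. send_rows: Moves the arm, as the interface text tells. Its arguments: {"type":"object","properties":{"deltas":{"type":"array"},"newtons":{"type":"number"}},"required":["deltas"]}

```bash
ls; mkdir -p pics; cat > h.py <<'E'
import numpy as np, cv2
from station import get_obs, get_image, finish_job, nose_length
def cam(im):
    R=cv2.Rodrigues(np.array(im['rvec'],float))[0]; t=np.array(im['tvec'],float).ravel(); K=np.array(im['mtx'],float)
    return K,R,t
def ray(im,u,v):
    K,R,t=cam(im); c=-R.T@t; d=R.T@np.linalg.inv(K)@np.array([u,v,1.]); return c,d/np.linalg.norm(d)
def onz(im,u,v,z):
    c,d=ray(im,u,v); return c+d*(z-c[2])/d[2]
def proj(im,p):
    K,R,t=cam(im); q=K@(R@np.asarray(p,float)+t); return q[:2]/q[2]
def save(im,n,crop=None,s=1):
    f=im['frame'][:,:,::-1]
    if crop: f=f[crop[1]:crop[3],crop[0]:crop[2]]
    f=cv2.resize(f,None,fx=s,fy=s,interpolation=cv2.INTER_CUBIC); cv2.imwrite('pics/'+n,f)
E
python3 - <<'E'
from h import *
import pickle
o=get_obs(); print({k:np.round(v,3) for k,v in o.items()}, nose_length)
d={}
for n in ['scene','top','wrist']:
    im=get_image(n); d[n]=im; save(im,n+'0.png',s=1.4); K,R,t=cam(im); print(n,-R.T@t,K[0,0])
pickle.dump(d,open('im0.pkl','wb'))
E
```

```text
pics
{'t': np.float64(0.0), 'q': array([ 1.017,  0.053,  1.614,  0.   ,  1.476, -0.119]), 'dq': array([-0.002,  0.001,  0.002, -0.002,  0.001,  0.001]), 'effort': array([ 0.0000e+00, -3.9370e+01, -3.7017e+01, -0.0000e+00,  7.0000e-03,
       -0.0000e+00]), 'tool_pos': array([0.263, 0.566, 0.244]), 'tool_rot': array([-1.385, -0.882,  0.885]), 'contact_force': array([0.115, 1.079, 0.609]), 'wrist_torque': array([ 0.013,  0.007, -0.027]), 'opening': np.float64(0.085)} 0.014
scene [0.99472998 0.6128124  1.14477475] 545.3723092292422
top [0.39764096 0.01446117 1.15740237] 438.5489913787422
wrist [0.19753963 0.59708941 0.37250986] 332.38210701392
```

View pics/scene0.png

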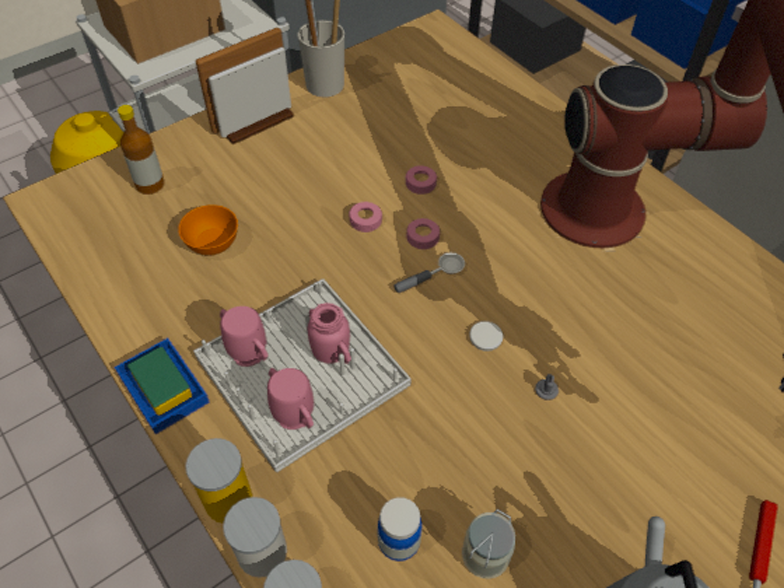

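View pics/top0.png

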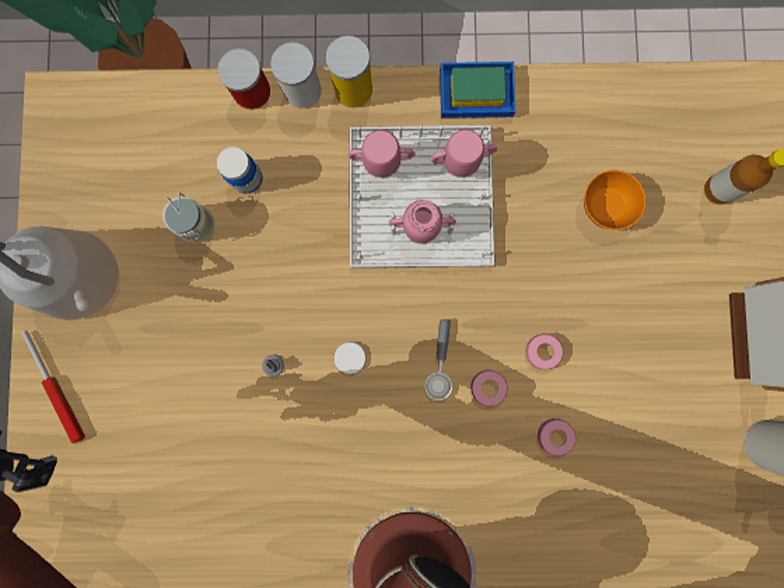

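View pics/wrist0.png

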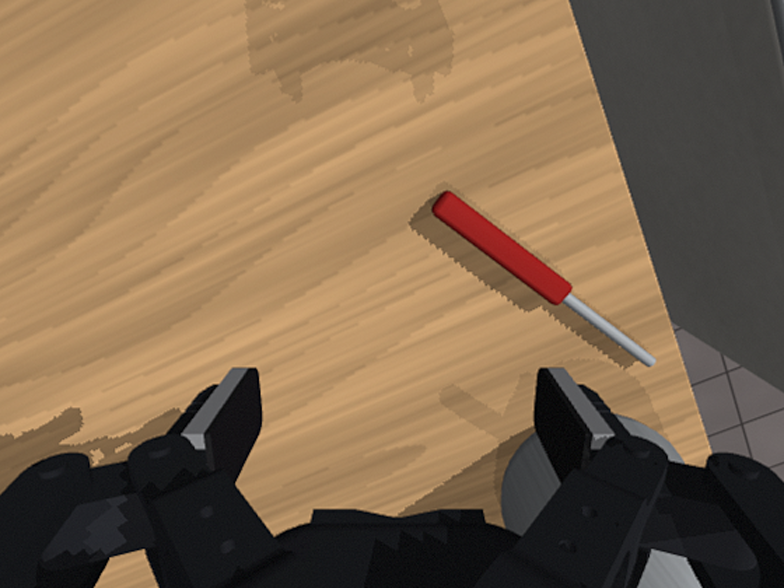

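```bash
python3 - <<'E'
from h import *
import pickle
d=pickle.load(open('im0.pkl','rb'))
save(d['top'],'t_cup.png',(240,80,370,200),6)
save(d['top'],'t_obj.png',(160,210,430,340),2.9)
save(d['scene'],'s_cup.png',(130,190,300,330),4.5)
save(d['scene'],'s_sp.png',(360,240,430,300),8)
im=d['top']
for n,u,v,z in [('light',546,352,.021),('dark1',490,388,.021),('dark2',557,437,.021),('mouth',424,214,.12),('spout',273,365,.01)]:
    p=onz(im,u/1.4,v/1.4,z); print(n,p.round(3),np.hypot(*p[:2]).round(3))
E
```

```text
light [ 0.395 -0.251  0.021] 0.468
dark1 [ 0.331 -0.147  0.021] 0.362
dark2 [ 0.242 -0.265  0.021] 0.359
mouth [ 0.634 -0.028  0.12 ] 0.635
spout [0.379 0.253 0.01 ] 0.456
```

View pics/t_cup.png

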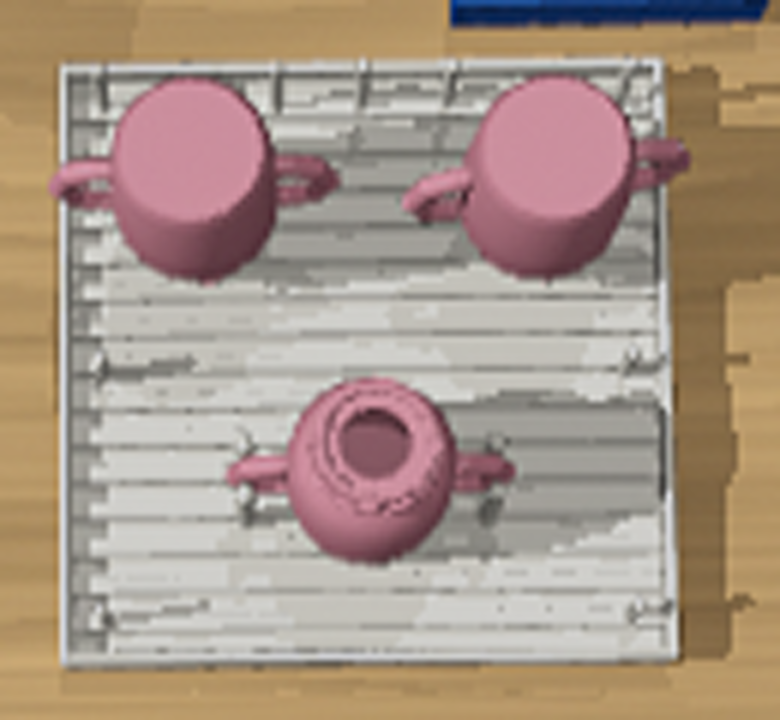

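View pics/t_obj.png

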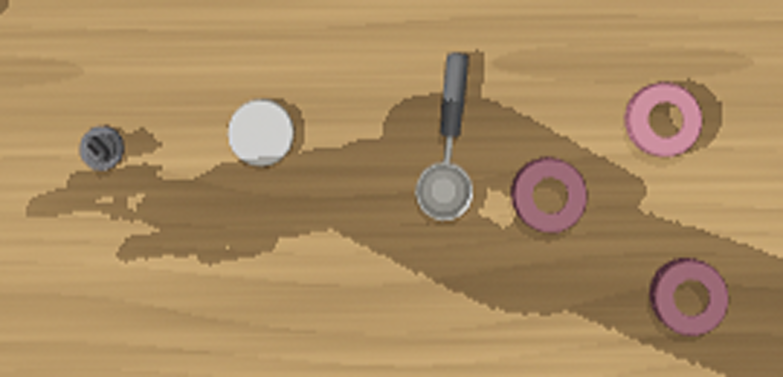

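View pics/s_cup.png

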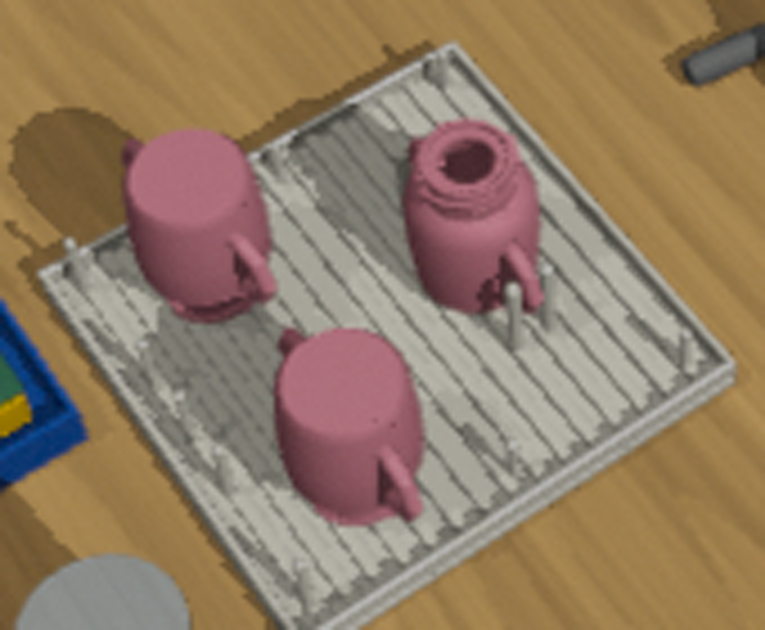

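View pics/s_sp.png

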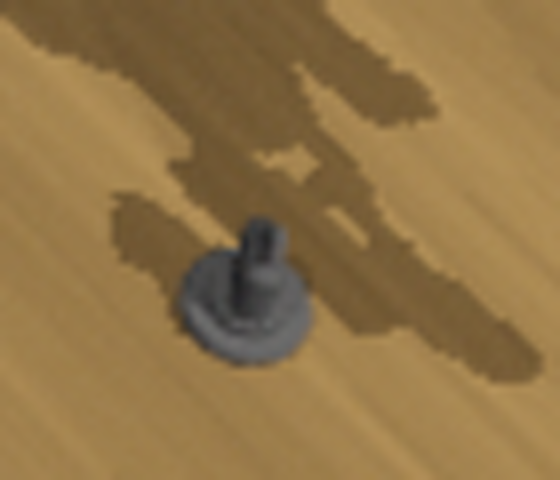

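```bash
cat >> h.py <<'E'
from scipy.spatial.transform import Rotation as Ro
def plan(pos,xyaw,o=None):
    """tool y down, tool x at world yaw xyaw (deg). prints delta"""
    o=o or get_obs(); R0=Ro.from_rotvec(o['tool_rot']); p0=np.array(o['tool_pos'])
    a=np.radians(xyaw); x=np.array([np.cos(a),np.sin(a),0]); y=np.array([0,0,-1.]); z=np.cross(x,y)
    R1=Ro.from_matrix(np.c_[x,y,z])
    d=R0.inv().apply(np.array(pos)-p0); w=(R0.inv()*R1).as_rotvec(degrees=True)
    return np.round(d,4),np.round(w,2)
def xyaw(o):
    x=Ro.from_rotvec(o['tool_rot']).as_matrix()[:,0]; return np.degrees(np.arctan2(x[1],x[0]))
E
python3 - <<'E'
from h import *
import pickle
d=pickle.load(open('im0.pkl','rb'))
o=get_obs(); R=Ro.from_rotvec(o['tool_rot']).as_matrix(); print(R.round(3), xyaw(o))
im=d['wrist']; K,Rc,t=cam(im); c=-Rc.T@t
print('cam in tool',R.T@(c-o['tool_pos']),'fwd in tool',R.T@Rc[2])
for s in [0,.014,.05,.1,.2]: print(s,proj(im,o['tool_pos']+R[:,1]*s))
# spout mask
im=d['top']; f=im['frame'][240:280,175:215].astype(int)
m=(abs(f[:,:,0]-f[:,:,2])<30)
n,l,st,ce=cv2.connectedComponentsWithStats(m.astype(np.uint8)); 
for i in range(1,n):
    if st[i,4]>30: print(st[i],ce[i]+[175,240])
E
```

```text
[[ 0.421 -0.001 -0.907]
 [ 0.907 -0.001  0.421]
 [-0.002 -1.     0.   ]] 65.08754324329739
cam in tool [ 2.52347266e-05 -1.28178644e-01  7.23100487e-02] fwd in tool [ 2.93377210e-04  9.57947702e-01 -2.86942703e-01]
0 [283.69605391 281.1077015 ]
0.014 [283.69662893 266.1714246 ]
0.05 [283.69773762 237.37351635]
0.1 [283.69874741 211.14432632]
0.2 [283.69990105 181.17849964]
[ 13  14  15  15 178] [194.7247191 260.7752809]
```

```bash
python3 - <<'E'
from h import *
print(plan([.378,.253,.2],-32), plan([.378,.253,.2],148))
E
```

```text
(array([-0.2357,  0.0447, -0.2363]), array([ 7.000e-02,  9.709e+01, -8.000e-02])) (array([-0.2357,  0.0447, -0.2363]), array([-8.000e-02, -8.291e+01, -7.000e-02]))
```

Call:
send_rows([
  [1,-0.236,0.045,-0.236,0.07,97,-0.08],
  [1,-0.236,0.045,-0.236,0.07,97,-0.08],
  [1,-0.236,0.045,-0.236,0.07,97,-0.08],
  [1,-0.236,0.045,-0.236,0.07,97,-0.08],
  [1,-0.236,0.045,-0.236,0.07,97,-0.08],
  [1,-0.236,0.045,-0.236,0.07,97,-0.08],
  [1,-0.236,0.045,-0.236,0.07,97,-0.08],
  [1,-0.236,0.045,-0.236,0.07,97,-0.08],
  [1,-0.236,0.045,-0.236,0.07,97,-0.08],
  [1,-0.236,0.045,-0.236,0.07,97,-0.08],
])

```text
t: 1.4
tool_pos: [0.3777, 0.2532, 0.2]
tool_rot: [-1.525, 0.435, -0.435]
contact_force: [-0.9, 0.6, -0.1]
opening: 0.0855
```

```bash
python3 - <<'E'
from h import *
im=get_image('wrist'); o=get_obs(); print(o['tool_pos'],xyaw(o),o['q']); save(im,'w1.png',s=1.4)
for p in [(.378,.253,0),(.378,.253,.038)]: print(proj(im,p)*1.4)
E
```

```text
[0.37773163 0.25331691 0.20009184] -31.75591649620586 [ 4.26314755e-01 -3.44483947e-01  2.04494436e+00  9.31039721e-04
  1.44012218e+00  9.80439343e-01]
[396.94814888 255.52325864]
[396.90557135 268.37232386]
```

View pics/w1.png

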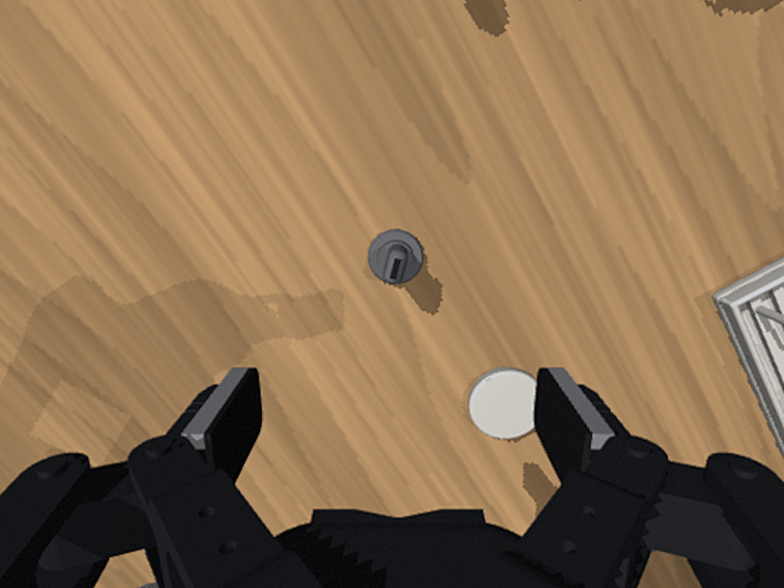

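```bash
python3 - <<'E'
from h import *
im=get_image('wrist'); save(im,'w1c.png',(255,155,315,215),10)
E
```

```text
(no output)
```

View pics/w1c.png

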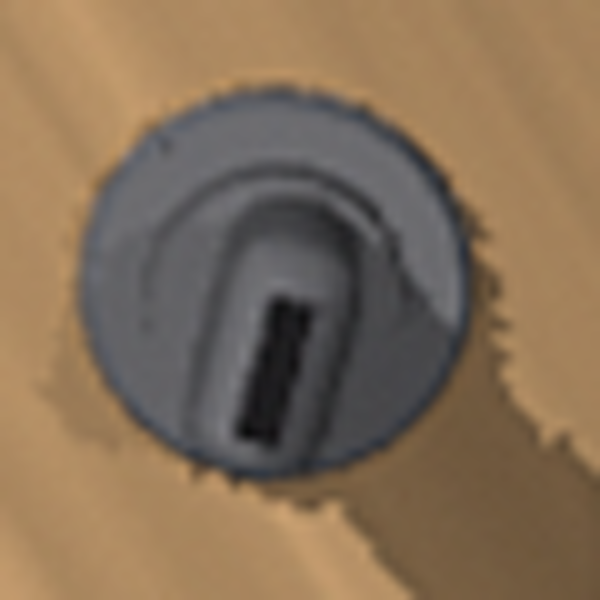

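```bash
python3 - <<'E'
from h import *
im=get_image('wrist')
g=lambda a,b,z: onz(im,255+a/10-.05,155+b/10-.05,z)
a=g(292,297,.038);b=g(258,440,.038);print(a,b,(a+b)/2,np.degrees(np.arctan2(*(a-b)[1::-1])),np.linalg.norm(a-b))
print(g(275,283,.004), g(85,283,.006),g(470,283,.006))
# flange by mask
f=im['frame'][155:215,255:315].astype(int); m=((f[:,:,0]-f[:,:,2])<25).astype(np.uint8)
c=max(cv2.findContours(m,0,1)[0],key=cv2.contourArea); (x,y),r=cv2.minEnclosingCircle(c); print(x+255,y+155,r,onz(im,x+255,y+155,.005))
E
```

```text
[0.38196573 0.25829244 0.038     ] [0.37236551 0.24863343 0.038     ] [0.37716562 0.25346293 0.038     ] 45.174894108741526 0.01361840532039849
[0.37721664 0.25376911 0.004     ] [0.36143256 0.26407101 0.006     ] [0.39390896 0.24396017 0.006     ]
282.2631587982178 183.0 19.67417335510254 [0.37731424 0.25427169 0.005     ]
```

```bash
python3 - <<'E'
from h import *
print(plan([.3772,.2537,.029],-44.8))
E
```

```text
(array([-0.0006,  0.1712, -0.0003]), array([-0.08, 13.02, -0.02]))
```

Call:
send_rows([
  [1,-0.0006,0.05,-0.0003,0,6,0],
  [1,-0.0006,0.1,-0.0003,0,13,0],
  [1,-0.0006,0.14,-0.0003,0,13,0],
  [1,-0.0006,0.171,-0.0003,0,13,0],
  [1,-0.0006,0.171,-0.0003,0,13,0],
  [-0.2,-0.0006,0.171,-0.0003,0,13,0],
  [-1,-0.0006,0.171,-0.0003,0,13,0],
  [-1,-0.0006,0.171,-0.0003,0,13,0],
  [-1,-0.0006,0.171,-0.0003,0,13,0],
  [-1,-0.0006,0.171,-0.0003,0,13,0],
], newtons=30)

```text
t: 2.8
tool_pos: [0.378, 0.254, 0.0301]
tool_rot: [-1.48, 0.612, -0.613]
contact_force: [-0.4, -0.1, 3.7]
opening: 0.0121
```

```bash
python3 - <<'E'
from h import *
im=get_image('wrist'); o=get_obs(); print(o['tool_pos'],xyaw(o),o['opening'],o['contact_force'],o['q']); save(im,'w2.png',s=1.4)
print(plan([.634,-.028,.26],-44.8))
E
```

```text
[0.3779877  0.25394451 0.03010834] -44.91072014772733 0.012426844797335237 [-0.31550354 -0.20267017  4.36261504] [ 4.27370990e-01 -1.14324448e-01  2.16408392e+00  1.00366277e-03
  1.08911435e+00  1.21074699e+00]
(array([ 0.3804, -0.2299, -0.0183]), array([-0.16, -0.11,  0.01]))
```

View pics/w2.png

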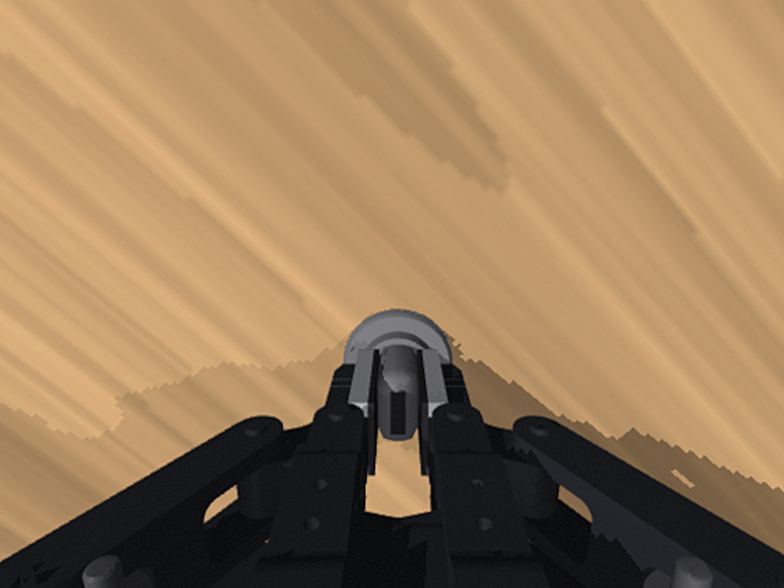

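Call:
send_rows([
  [-1,0,-0.05,0,0,0,0],
  [-1,0,-0.11,0,0,0,0],
  [-1,0.05,-0.16,-0.002,0,0,0],
  [-1,0.1,-0.18,-0.005,0,0,0],
  [-1,0.16,-0.18,-0.008,0,0,0],
  [-1,0.22,-0.18,-0.011,0,0,0],
  [-1,0.28,-0.18,-0.014,0,0,0],
  [-1,0.33,-0.18,-0.016,0,0,0],
  [-1,0.365,-0.18,-0.018,0,0,0],
  [-1,0.38,-0.18,-0.018,0,0,0],
])

```text
t: 4.1
tool_pos: [0.6341, -0.029, 0.2082]
tool_rot: [-1.481, 0.615, -0.613]
contact_force: [0.5, 0.0, -0.5]
opening: 0.0125
```

```bash
python3 - <<'E'
from h import *
im=get_image('wrist'); o=get_obs(); print(o['tool_pos'],xyaw(o),o['opening'],o['contact_force'],o['q']); save(im,'w3.png',(120,100,440,330),2.4)
E
```

```text
[ 0.63458431 -0.02943308  0.20834511] -45.013998213025445 0.01244347727091263 [-0.81218948 -0.64183749 -0.42066914] [-1.63823085e-01  1.00876637e-01  1.62437226e+00  9.76497365e-04
  1.41623093e+00  6.21669315e-01]
```

View pics/w3.png

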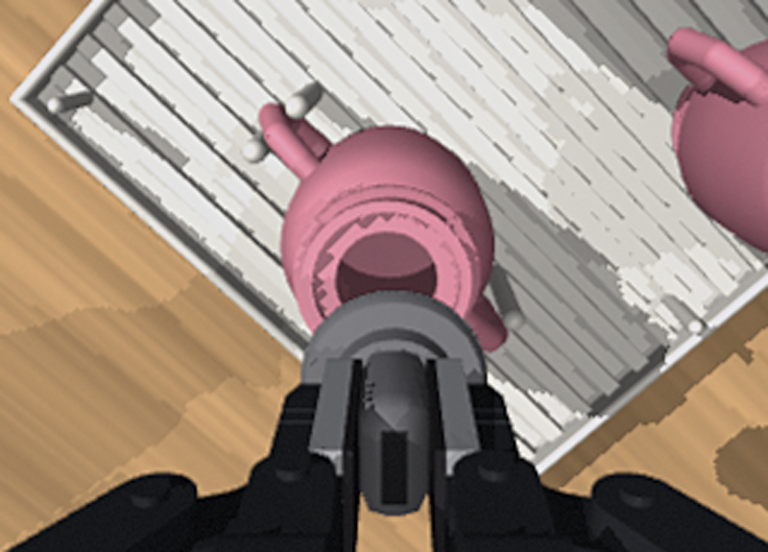

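```bash
python3 - <<'E'
from h import *
import pickle
im=get_image('wrist'); o=get_obs(); pickle.dump((im,o),open('w3.pkl','wb'))
R=Ro.from_rotvec(o['tool_rot']).as_matrix()
g=lambda a,b,z: R.T@(onz(im,120+a/2.4-.3,100+b/2.4-.3,z)-o['tool_pos'])*1000
zt=o['tool_pos'][2]-.0301+.006
print('flange far',g(390,291,zt),'L',g(301,365,zt),'R',g(488,365,zt))
save(im,'w3c.png',(235,145,335,245),8)
T=get_image('top'); S=get_image('scene'); pickle.dump((T,S),open('ts.pkl','wb'))
f=im['frame'].copy()
f=cv2.resize(f[145:245,235:335],None,fx=8,fy=8,interpolation=cv2.INTER_CUBIC)[:,:,::-1].copy()
for r,z,col in [(.0245,.12,(255,0,0)),(.0213,.12,(0,255,0)),(.0213,.117,(0,255,255))]:
    P=np.array([proj(im,(.634+r*np.cos(a),-.028+r*np.sin(a),z)) for a in np.linspace(0,6.3,80)])
    cv2.polylines(f,[((P-[235,145]+.5)*8).astype(int)],False,col,1)
cv2.imwrite('pics/w3o.png',f[:600])
E
```

```text
flange far [ 1.36044259 24.11820913 19.81710342] L [-17.17132662  24.12809417   3.5695703 ] R [21.68750059 24.07276621  3.53940793]
```

View pics/w3c.png

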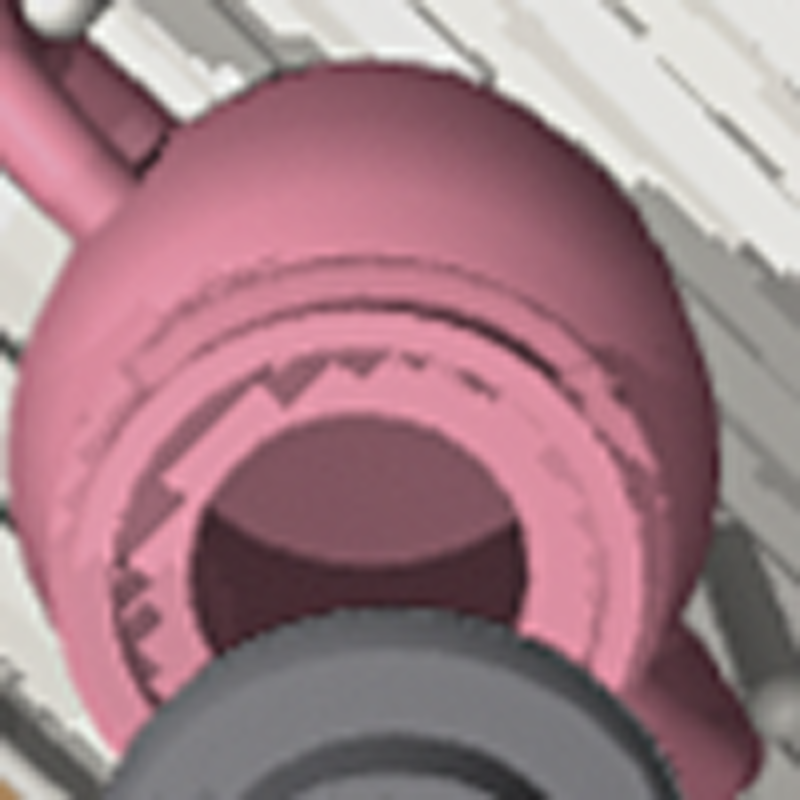

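View pics/w3o.png

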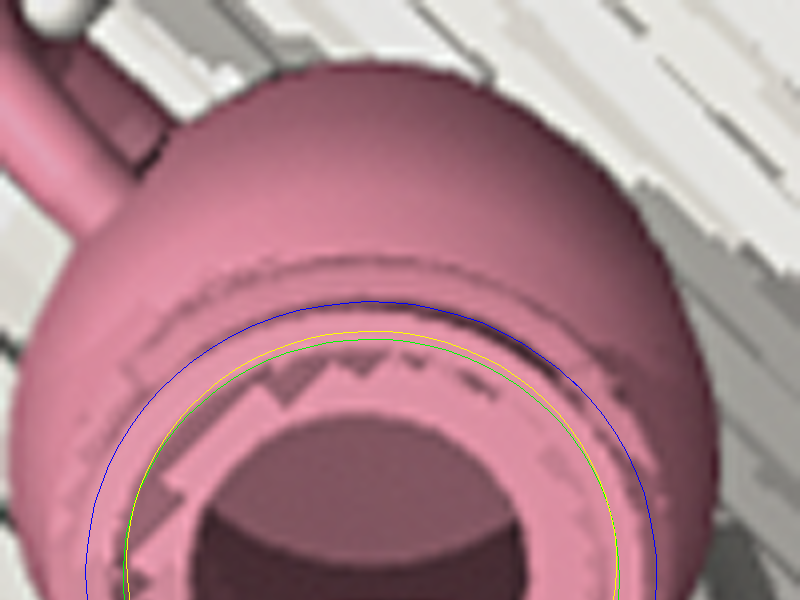

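```bash
python3 - <<'E'
from h import *
import pickle
im,o=pickle.load(open('w3.pkl','rb')); print(proj(im,o['tool_pos']))
K,Rc,t=cam(im); R=Ro.from_rotvec(o['tool_rot']).as_matrix();c=-Rc.T@t
print('cam in tool',R.T@(c-o['tool_pos']),'axes',(R.T@Rc.T).round(3))
for i in range(3):
    o=get_obs(); print(o['t'],o['tool_pos'],o['tool_rot'],np.abs(o['dq']).max())
    im=get_image('wrist'); K,Rc,t=cam(im); print(-Rc.T@t)
E
```

```text
[278.96272504 282.66552634]
cam in tool [ 0.00201227 -0.12819643  0.0728978 ] axes [[ 1.    -0.001  0.001]
 [-0.001 -0.286  0.958]
 [-0.001 -0.958 -0.286]]
4.3 [ 0.6329597  -0.02671972  0.20878039] [-1.48088895  0.61287117 -0.61135186] 0.014097992525952157
[0.68504433 0.02450199 0.33716611]
4.35 [ 0.63287691 -0.026443    0.20893868] [-1.48101232  0.61228172 -0.61120547] 0.009146609796906327
[0.68489327 0.02479532 0.33735265]
4.4 [ 0.63289593 -0.02635972  0.20908855] [-1.48106466  0.61176368 -0.61130138] 0.004492650847277128
[0.68485775 0.02490084 0.33752394]
```

```bash
python3 - <<'E'
from h import *
import pickle
get_image('top');im=get_image('wrist');  o=get_obs(); pickle.dump((im,o),open('w4.pkl','wb'))
print(o['tool_pos'],proj(im,o['tool_pos']))
f=cv2.resize(im['frame'][145:245,235:335],None,fx=8,fy=8,interpolation=cv2.INTER_CUBIC)[:,:,::-1].copy()
cv2.imwrite('pics/w4c.png',f)
E
```

```text
[ 0.6331689  -0.02667183  0.20934183] [282.85075679 283.26470135]
```

View pics/w4c.png

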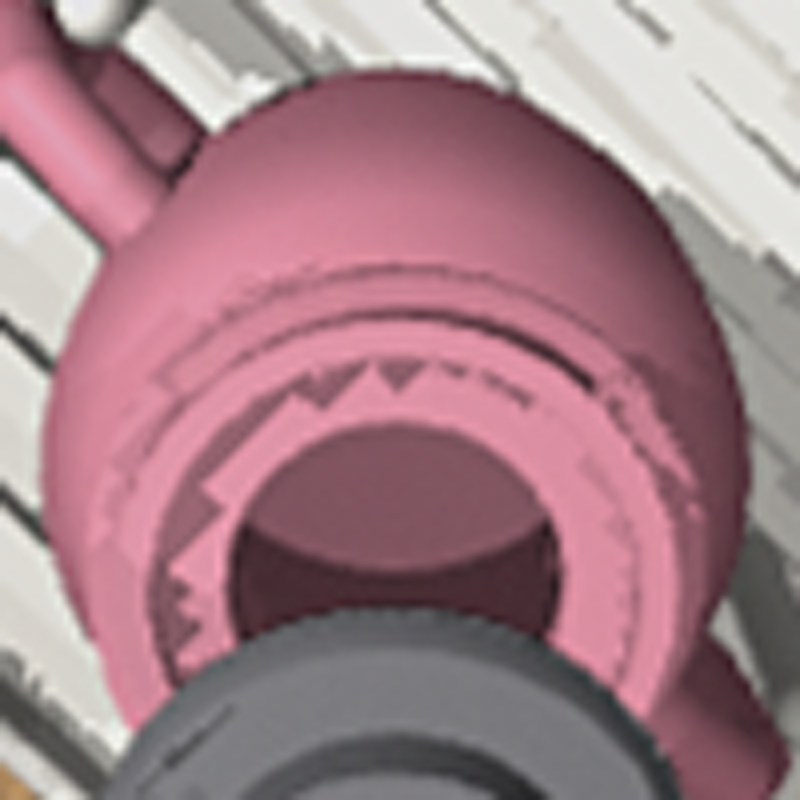

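```bash
cat >> h.py <<'E'
def fitc(P):
    A=np.c_[2*P[:,:2],np.ones(len(P))]; s=np.linalg.lstsq(A,(P[:,:2]**2).sum(1),rcond=None)[0]
    r=np.sqrt(s[2]+s[0]**2+s[1]**2); return s[:2],r,np.sqrt((P[:,0]-s[0])**2+(P[:,1]-s[1])**2)-r
E
python3 - <<'E'
from h import *
import pickle
im,o=pickle.load(open('w4.pkl','rb'))
q=lambda pts,z:np.array([onz(im,235+a/8-.44,145+b/8-.44,z) for a,b in pts])
for n,pts,z in [('rim',[(430,313),(520,338),(590,388),(405,311),(300,332),(235,370),(128,520),(682,560)],.12),
  ('hole',[(230,570),(562,570),(400,422),(300,452),(500,452),(250,510),(545,510)],.117),
  ('rec',[(150,580),(160,520),(205,430),(300,373),(400,356),(520,390),(632,600),(636,540)],.118)]:
    c,r,e=fitc(q(pts,z)); print(n,c,r,(e*1000).round(1))
R=Ro.from_rotvec(o['tool_rot']).as_matrix()
zt=o['tool_pos'][2]-.0301+.006
# flange top edge pts: (from crop)
P=q([(395,628),(250,665),(170,718),(540,662),(120,790),(620,718),(670,790)],zt)
c,r,e=fitc(P); print('fl',c,r,(e*1000).round(1)); print(R.T@(np.r_[c,zt]-o['tool_pos'])*1000)
E
```

```text
rim [ 0.63373798 -0.02759832] 0.02415576104773426 [ 0.2  0.  -0.3  0.2 -0.  -0.3  0.1  0.1]
hole [ 0.63312965 -0.02766523] 0.014489392521150366 [ 0.2 -0.1 -0.1 -0.   0.2 -0.1 -0.1]
rec [ 0.63244455 -0.02774739] 0.021209464350373228 [-0.1 -0.1  0.4 -0.1 -0.2 -0.1 -0.3  0.4]
fl [ 0.63353541 -0.02700884] 0.019028104746482376 [ 0.  -0.1  0.1  0.  -0.   0.1 -0.1]
[ 5.04800153e-01  2.40998459e+01 -2.23797929e-02]
```

Call:
send_rows([
  [-1,0.0002,0.02,-0.0006,0,0,0],
  [-1,0.0002,0.036,-0.0006,0,0,0],
  [-1,0.0002,0.048,-0.0006,0,0,0],
  [-1,0.0002,0.054,-0.0006,0,0,0],
  [-1,0.0002,0.056,-0.0006,0,0,0],
  [-1,0.0002,0.056,-0.0006,0,0,0],
  [-1,0.0002,0.056,-0.0006,0,0,0],
  [-1,0.0002,0.056,-0.0006,0,0,0],
  [-1,0.0002,0.056,-0.0006,0,0,0],
  [-1,0.0002,0.056,-0.0006,0,0,0],
])

```text
t: 5.8
tool_pos: [0.6334, -0.0281, 0.1532]
tool_rot: [-1.481, 0.612, -0.613]
contact_force: [-0.1, -0.2, -0.1]
opening: 0.0125
```

```bash
python3 - <<'E'
from h import *
import pickle
im=get_image('wrist');  o=get_obs(); pickle.dump((im,o),open('w5.pkl','wb'))
print(o['tool_pos'],xyaw(o),o['contact_force'],proj(im,o['tool_pos']))
f=cv2.resize(im['frame'][195:275,235:335],None,fx=8,fy=8,interpolation=cv2.INTER_CUBIC)[:,:,::-1].copy()
cv2.imwrite('pics/w5c.png',f); S=get_image('scene'); save(S,'s5.png',(190,195,270,275),7)
E
```

```text
[ 0.63337852 -0.02808866  0.1531672 ] -44.91345966931073 [ 0.41677896  0.91012523 -0.09465186] [282.39896358 283.12397324]
```

View pics/w5c.png

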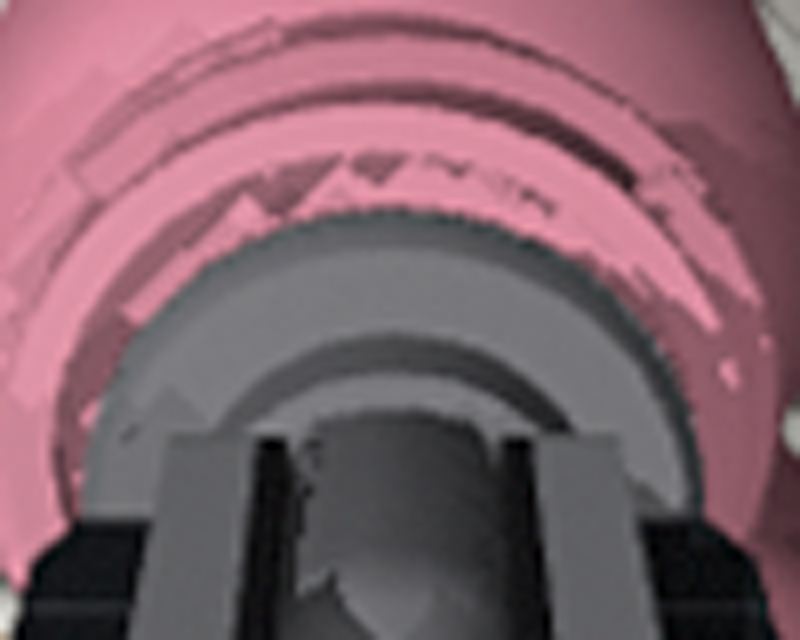

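View pics/s5.png

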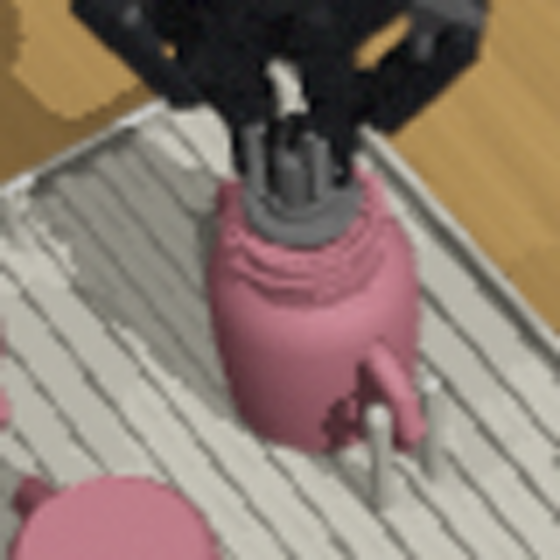

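```bash
python3 - <<'E'
from h import *
import pickle
im,o=pickle.load(open('w5.pkl','rb'))
q=lambda pts,z:np.array([onz(im,235+a/8-.44,195+b/8-.44,z) for a,b in pts])
for n,pts,z in [('rim',[(390,96),(300,110),(170,165),(60,265),(520,118),(630,185),(720,300)],.12),
 ('rec',[(55,440),(90,335),(165,248),(250,190),(370,155),(520,185)],.1185),
 ('flT',[(395,245),(220,290),(150,350),(95,440),(560,290),(640,365),(685,460)],.1291),
 ('flB',[(395,212),(250,240),(150,320),(88,450),(540,240),(640,320),(700,470)],.1255)]:
    c,r,e=fitc(q(pts,z)); print(n,c,r,(e*1000).round(1))
E
```

```text
rim [ 0.63336384 -0.02796774] 0.02449710249726838 [ 0.1 -0.2 -0.3  0.2  0.3 -0.  -0.1]
rec [ 0.63189448 -0.03049652] 0.022697032337710855 [ 0.1 -0.  -0.3 -0.   0.4 -0.2]
flT [ 0.632698   -0.02911999] 0.019224957030456003 [-0.1 -0.  -0.1  0.1  0.1 -0.  -0.1]
flB [ 0.63327936 -0.02903248] 0.019771826029560336 [-0.2  0.1 -0.1  0.1  0.2  0.1 -0.1]
```

Call:
send_rows([
  [-1,-0.0003,0.001,0.0006,0,0,0],
  [-1,-0.0003,0.002,0.0006,0,0,0],
  [-1,-0.0003,0.003,0.0006,0,0,0],
  [-1,-0.0003,0.004,0.0006,0,0,0],
  [-1,-0.0003,0.0045,0.0006,0,0,0],
  [-1,-0.0003,0.005,0.0006,0,0,0],
  [-1,-0.0003,0.0055,0.0006,0,0,0],
  [-1,-0.0003,0.006,0.0006,0,0,0],
  [-1,-0.0003,0.006,0.0006,0,0,0],
  [-1,-0.0003,0.006,0.0006,0,0,0],
])

```text
t: 7.15
tool_pos: [0.6336, -0.0275, 0.1472]
tool_rot: [-1.481, 0.612, -0.613]
contact_force: [-0.7, -0.5, 0.4]
opening: 0.0124
```

```bash
python3 - <<'E'
from h import *
o=get_obs(); print(o['tool_pos'],o['contact_force'],o['wrist_torque'])
E
```

```text
[ 0.63363446 -0.02745011  0.14718873] [-0.7455314  -0.51396137  0.43768336] [-0.00321333 -0.07040533 -0.03739785]
```

Call:
send_rows([
  [-1,0,0.0004,0,0,0,0],
  [-1,0,0.0007,0,0,0,0],
  [-1,0,0.0007,0,0,0,0],
  [-0.7,0,0.0007,0,0,0,0],
  [-0.5,0,0.0007,0,0,0,0],
  [-0.3,0,0.0007,0,0,0,0],
  [0,0,0.0007,0,0,0,0],
  [0,0,-0.02,0,0,0,0],
  [0,0,-0.06,0,0,0,0],
  [0,0,-0.11,0,0,0,0],
])

```text
t: 8.4
tool_pos: [0.6331, -0.0275, 0.2587]
tool_rot: [-1.481, 0.613, -0.612]
contact_force: [0.4, -0.5, 0.0]
opening: 0.0429
```

```bash
python3 - <<'E'
from h import *
import pickle
get_image('top')
im=get_image('wrist');  o=get_obs(); pickle.dump((im,o),open('w6.pkl','wb'))
print(o['tool_pos'],o['contact_force']); save(im,'w6.png',(200,130,360,250),5)
S=get_image('scene'); save(S,'s6.png',(190,195,270,275),7)
E
```

```text
[ 0.63707935 -0.02812354  0.26743915] [-0.0393448  -1.30597005  0.88234422]
```

View pics/w6.png

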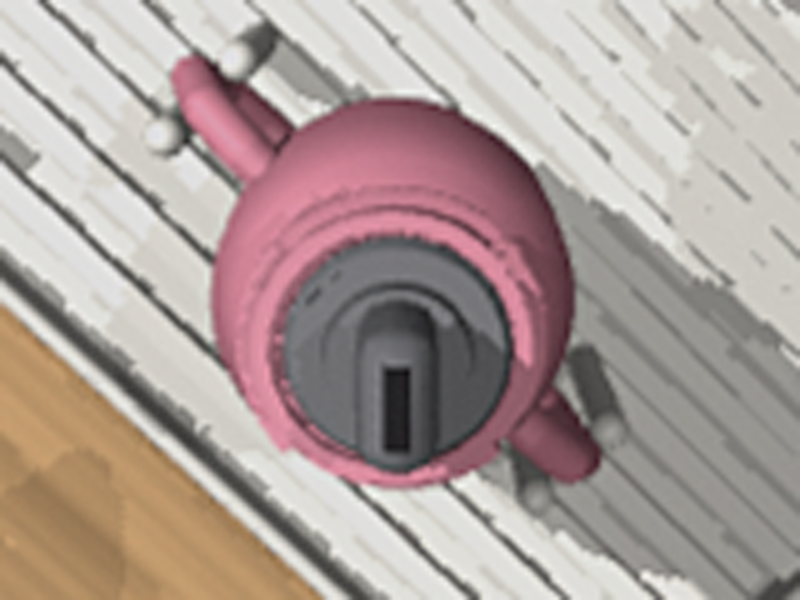

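View pics/s6.png

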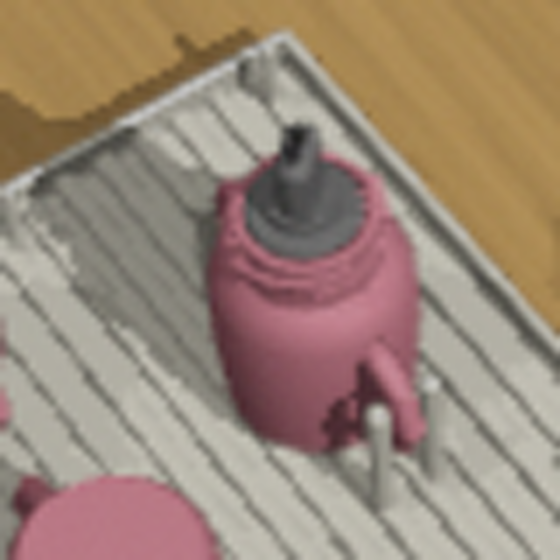

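```bash
python3 - <<'E'
from h import *
import pickle
im=get_image('wrist'); o=get_obs(); print(o['tool_pos'],o['q']); save(im,'w7.png',(230,150,330,240),8); pickle.dump((im,o),open('w7.pkl','wb'))
d=pickle.load(open('im0.pkl','rb'))
T=d['top']; S=d['scene']
for n,I,c in [('top',T,(375,235,410,268)),('scene',S,(240,135,285,175))]:
    f=I['frame'][c[1]:c[3],c[0]:c[2]]; h=cv2.cvtColor(f,cv2.COLOR_RGB2HSV)
    m=((h[...,0]>160)|(h[...,0]<5))&(h[...,1]>50)
    cs,_=cv2.findContours(m.astype(np.uint8),0,1); k=max(cs,key=cv2.contourArea); print(n,cv2.contourArea(k),[cv2.fitEllipse(k)[0]],cv2.minEnclosingCircle(k),c)
    u,v=np.array(cv2.fitEllipse(k)[0])+c[:2]; print(onz(I,u,v,.012))
E
```

```text
[ 0.63460654 -0.02775643  0.26062342] [-1.61427407e-01  6.42096845e-02  1.57538874e+00  1.52205466e-03
  1.49604665e+00  6.22283602e-01]
top 496.5 [(13.405088424682617, 15.822208404541016)] ((13.271084785461426, 16.090360641479492), 13.315901756286621) (375, 235, 410, 268)
[ 0.39677552 -0.24936012  0.012     ]
scene 370.5 [(20.77602767944336, 19.393068313598633)] ((20.62135887145996, 19.291261672973633), 11.845178604125977) (240, 135, 285, 175)
[ 0.39544632 -0.25051301  0.012     ]
```

View pics/w7.png

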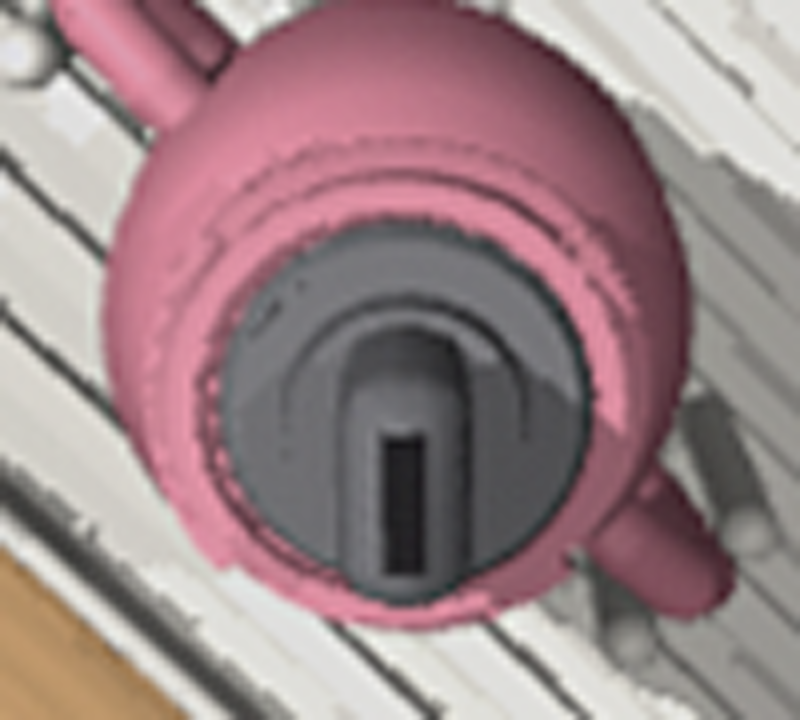

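```bash
python3 - <<'E'
from h import *
o=get_obs(); print(o['tool_pos'],plan([.396,-.25,.2],59))
E
```

```text
[ 0.63460654 -0.02775643  0.26062342] (array([-0.0123,  0.059 , -0.3261]), array([ 1.0000e-02, -1.0391e+02,  4.0000e-01]))
```

Call:
send_rows([
  [1,-0.002,0,-0.05,0,-10.5,0],
  [1,-0.004,0.01,-0.11,0,-21,0],
  [1,-0.006,0.02,-0.17,0,-31,0],
  [1,-0.008,0.03,-0.23,0,-42,0],
  [1,-0.01,0.045,-0.28,0,-52,0],
  [1,-0.012,0.06,-0.31,0,-62,0],
  [1,-0.012,0.06,-0.32,0,-73,0],
  [1,-0.012,0.06,-0.326,0,-83,0],
  [1,-0.012,0.06,-0.326,0,-94,0],
  [1,-0.012,0.06,-0.326,0,-104,0.2],
])

```text
t: 9.85
tool_pos: [0.394, -0.2494, 0.1952]
tool_rot: [-1.411, -0.805, 0.809]
contact_force: [0.2, 0.6, -0.4]
opening: 0.0856
```

```bash
python3 - <<'E'
from h import *
import pickle
get_image('top');get_image('top')
im=get_image('wrist'); o=get_obs(); print(o['tool_pos'],xyaw(o),np.abs(o['dq']).max(),o['q']); save(im,'w8.png',s=1.4); pickle.dump((im,o),open('w8.pkl','wb'))
h=cv2.cvtColor(im['frame'],cv2.COLOR_RGB2HSV); m=((h[...,0]>160)|(h[...,0]<5))&(h[...,1]>50)
cs,_=cv2.findContours(m.astype(np.uint8),cv2.RETR_CCOMP,1)
for k in cs:
    if cv2.contourArea(k)>200: print(cv2.contourArea(k),cv2.fitEllipse(k),onz(im,*cv2.fitEllipse(k)[0],.021))
E
```

```text
[ 0.39434563 -0.24944048  0.19548351] 58.92527825501577 0.016861834690561614 [-7.23337971e-01 -3.03528675e-01  2.02120084e+00 -6.35771426e-04
  1.42835485e+00 -1.75168684e+00]
3666.5 ((282.08734130859375, 188.01004028320312), (68.08509826660156, 68.6196517944336), 167.3618621826172) [ 0.39358415 -0.25053092  0.021     ]
876.5 ((282.023193359375, 190.01351928710938), (32.5748405456543, 34.33333206176758), 97.58265686035156) [ 0.39520398 -0.25157554  0.021     ]
4948.0 ((347.0610046386719, 63.88966751098633), (75.41291046142578, 83.60221862792969), 24.497037887573242) [ 0.32966163 -0.14806348  0.021     ]
1213.5 ((347.8299865722656, 64.37577056884766), (37.68169021606445, 41.08195114135742), 17.885000228881836) [ 0.33033212 -0.14768434  0.021     ]
5413.5 ((171.23167419433594, 44.84135055541992), (76.85660552978516, 89.74964141845703), 144.7740020751953) [ 0.24150606 -0.26660233  0.021     ]
1234.0 ((169.0908203125, 44.920135498046875), (37.18724822998047, 42.3378791809082), 162.99212646484375) [ 0.24063947 -0.26816436  0.021     ]
```

View pics/w8.png

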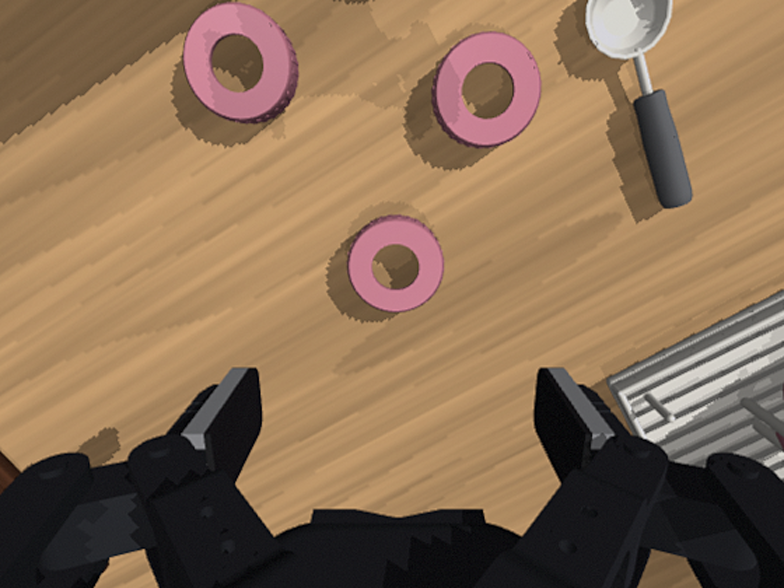

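```bash
python3 - <<'E'
from h import *
import pickle
im,o=pickle.load(open('w8.pkl','rb'))
h=cv2.cvtColor(im['frame'],cv2.COLOR_RGB2HSV); m=((h[...,0]>160)|(h[...,0]<5))&(h[...,1]>50)
# separate top face (bright) from ribbed side
v=h[...,2]; m2=m&(v>185)
cs,_=cv2.findContours(m.astype(np.uint8),cv2.RETR_CCOMP,1)
for k in cs:
    if cv2.contourArea(k)>200:
        P=np.array([onz(im,*p,.021) for p in k[:,0]]); c,r,e=fitc(P); print(c,r,e.std(), np.hypot(*c))
# bright top
k=max([k for k in cs if abs(k[:,0,0].mean()-282)<20],key=cv2.contourArea)
P=np.array([onz(im,*p,.021) for p in k[:,0] if p[1]>185]); print(fitc(P)[:2])
im=get_image('wrist'); o=get_obs(); print(o['tool_pos'],plan([.3945,-.251,.012],58.9))
E
```

```text
[ 0.3944255  -0.25102337] 0.03240323472169587 0.0005109515844111406 0.46752989915040094
[ 0.39539853 -0.25169051] 0.015879957940753434 0.0002896725974082099 0.46870898161035257
[ 0.33055096 -0.14861845] 0.03227579351679322 0.00042336998648379243 0.3624243123547499
[ 0.33055208 -0.14781491] 0.01599069839948916 0.00021612320549531 0.36209657454544847
[ 0.24248315 -0.26709898] 0.033020864995583585 0.0008076546250727788 0.3607491410298246
[ 0.24085917 -0.26830218] 0.01575276917370718 0.0002805339609163909 0.36055401573939483
(array([ 0.39519047, -0.25148305]), np.float64(0.031896687692904734))
[ 0.39445473 -0.24951341  0.19569408] (array([-0.0013,  0.1837, -0.0016]), array([-0.23,  0.02,  0.01]))
```

Call:
send_rows([
  [1,-0.0012,0.05,-0.0015,-0.2,0,0],
  [1,-0.0012,0.1,-0.0015,-0.2,0,0],
  [1,-0.0012,0.14,-0.0015,-0.2,0,0],
  [1,-0.0012,0.17,-0.0015,-0.2,0,0],
  [1,-0.0012,0.183,-0.0015,-0.2,0,0],
  [1,-0.0012,0.183,-0.0015,-0.2,0,0],
  [0.6,-0.0012,0.183,-0.0015,-0.2,0,0],
  [0.3,-0.0012,0.183,-0.0015,-0.2,0,0],
  [0.2,-0.0012,0.183,-0.0015,-0.2,0,0],
  [0.2,-0.0012,0.183,-0.0015,-0.2,0,0],
], newtons=40)

```text
t: 11.3
tool_pos: [0.3966, -0.2527, 0.0159]
tool_rot: [-1.422, -0.805, 0.802]
contact_force: [-0.6, 0.7, 6.3]
opening: 0.0648
```

```bash
python3 - <<'E'
from h import *
im=get_image('wrist'); o=get_obs(); print(o['tool_pos'],xyaw(o),o['opening'],o['contact_force'],o['q']); save(im,'w9.png',s=1.4)
E
```

```text
[ 0.39657382 -0.25275145  0.01585845] 59.0757508139556 0.06513635081087986 [-0.72722814 -0.30156856  6.49047069] [-7.25884426e-01 -5.05491698e-02  2.13390028e+00  3.71825363e-05
  1.05322996e+00 -1.75697131e+00]
```

View pics/w9.png

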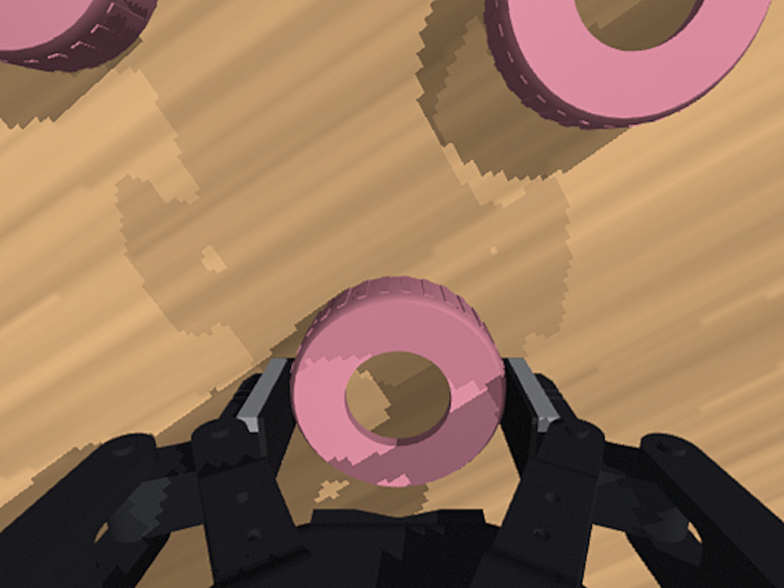

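```bash
python3 - <<'E'
from h import *
o=get_obs(); print(o['tool_pos'],plan([.6334,-.0278,.2],59))
E
```

```text
[ 0.39657382 -0.25275145  0.01585845] (array([ 0.3145, -0.184 , -0.0885]), array([ 0.28,  0.08, -0.05]))
```

Call:
send_rows([
  [0.2,0,-0.03,0,0,0,0],
  [0.2,0,-0.08,0,0,0,0],
  [0.2,0.03,-0.13,-0.008,0,0,0],
  [0.2,0.08,-0.17,-0.023,0.1,0,0],
  [0.2,0.14,-0.188,-0.04,0.2,0,0],
  [0.2,0.2,-0.188,-0.056,0.2,0,0],
  [0.2,0.255,-0.188,-0.072,0.2,0,0],
  [0.2,0.295,-0.188,-0.083,0.2,0,0],
  [0.2,0.31,-0.188,-0.087,0.2,0,0],
  [0.2,0.3145,-0.188,-0.0885,0.2,0,0],
])

```text
t: 12.6
tool_pos: [0.6326, -0.0269, 0.2018]
tool_rot: [-1.415, -0.802, 0.805]
contact_force: [-0.4, 0.4, -0.7]
opening: 0.065
```

```bash
python3 - <<'E'
from h import *
import pickle
for i in range(6): get_image('top')
im=get_image('wrist'); o=get_obs(); pickle.dump((im,o),open('w10.pkl','wb'));print(o['tool_pos'],xyaw(o),o['opening'],o['contact_force'],o['q'],np.abs(o['dq']).max()); save(im,'w10.png',(130,130,430,330),2.6)
E
```

```text
[ 0.63200722 -0.02786179  0.20176298] 59.01631067183312 0.06514575907992994 [ 0.16566339  0.59754637 -0.26347851] [-1.61835981e-01  1.01176063e-01  1.63526792e+00  5.26401149e-04
  1.40741286e+00 -1.19195072e+00] 0.0048436681659726035
```

View pics/w10.png

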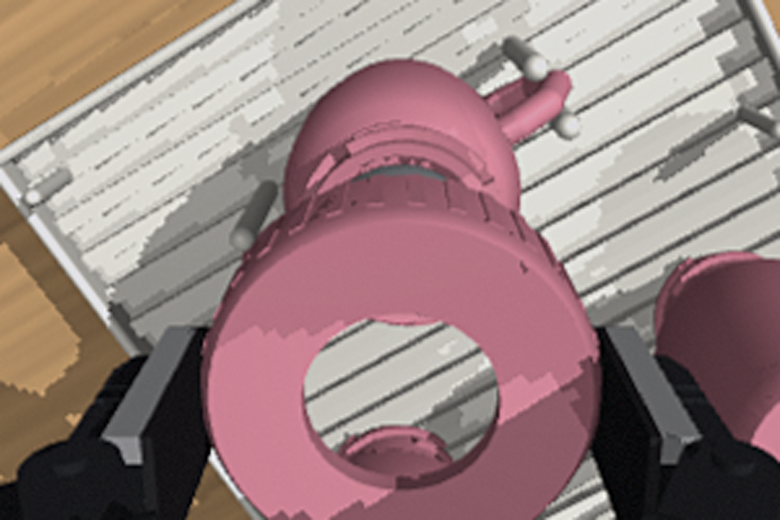

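```bash
python3 - <<'E'
from h import *
import pickle
im,o=pickle.load(open('w10.pkl','rb')); R=Ro.from_rotvec(o['tool_rot']).as_matrix(); zt=o['tool_pos'][2]-.0159+.021
q=lambda pts,z:np.array([onz(im,130+a/2.6-.3,130+b/2.6-.3,z) for a,b in pts])
for pts in [[(303,395),(498,395),(400,318),(328,348),(470,346),(400,489),(322,452),(480,452)],[(203,370),(599,370),(400,205),(280,245),(525,250),(213,440),(592,440)]]:
    c,r,e=fitc(q(pts,zt)); print(c,r,(e*1e3).round(1),(R.T@(np.r_[c,zt]-o['tool_pos'])*1e3).round(2))
o=get_obs(); print(o['tool_pos'],R[:,1])
E
```

```text
[ 0.63157458 -0.0276257 ] 0.015446108019068951 [ 0.3  0.3 -0.  -0.1 -0.2 -0.1 -0.1 -0. ] [-0.02 -5.1   0.5 ]
[ 0.63022361 -0.02666628] 0.03171721817905018 [ 0.1 -0.1  0.4 -0.  -0.5 -0.1  0.2] [ 0.1  -5.1   2.16]
[ 0.63200722 -0.02786179  0.20176298] [-2.15088412e-03  8.77429051e-04 -9.99997302e-01]
```

Call:
send_rows([
  [0.2,0.0007,0.01,-0.0017,0,0,0],
  [0.2,0.0007,0.02,-0.0017,0,0,0],
  [0.2,0.0007,0.03,-0.0017,0,0,0],
  [0.2,0.0007,0.04,-0.0017,0,0,0],
  [0.2,0.0007,0.048,-0.0017,0,0,0],
  [0.2,0.0007,0.054,-0.0017,0,0,0],
  [0.2,0.0007,0.056,-0.0017,0,0,0],
  [0.2,0.0007,0.056,-0.0017,0,0,0],
  [0.2,0.0007,0.056,-0.0017,0,0,0],
  [0.2,0.0007,0.056,-0.0017,0,0,0],
])

```text
t: 14.2
tool_pos: [0.6344, -0.0273, 0.1461]
tool_rot: [-1.416, -0.802, 0.804]
contact_force: [-0.4, 0.4, 0.4]
opening: 0.0649
```

```bash
python3 - <<'E'
from h import *
import pickle
for i in range(3): get_image('top')
im=get_image('wrist'); o=get_obs(); pickle.dump((im,o),open('w11.pkl','wb'));print(o['tool_pos'],xyaw(o),o['opening'],o['contact_force'],o['wrist_torque'],np.abs(o['dq']).max()); save(im,'w11.png',(130,130,430,330),2.6)
E
```

```text
[ 0.63425178 -0.027256    0.14578037] 59.087175964321624 0.06496286199251788 [-0.07593775  0.86633886 -0.89054569] [-0.04381947 -0.02090824 -0.0038269 ] 0.002019375408528866
```

View pics/w11.png

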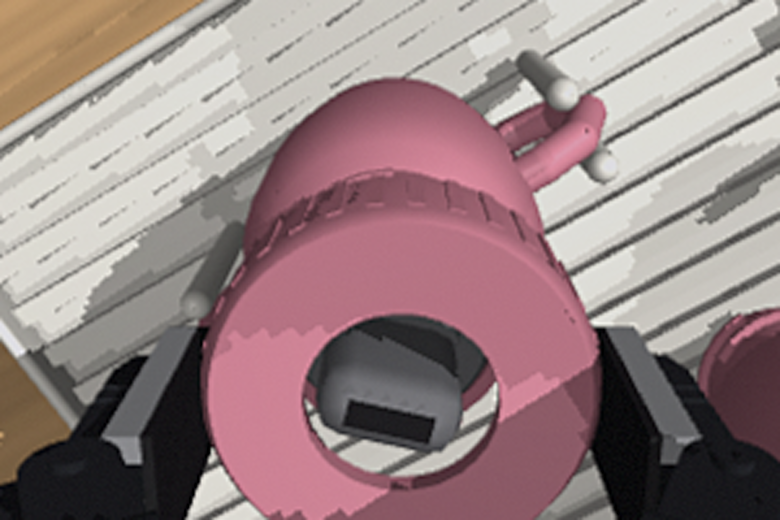

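```bash
python3 - <<'E'
from h import *
import pickle
im,o=pickle.load(open('w11.pkl','rb')); R=Ro.from_rotvec(o['tool_rot']).as_matrix(); zt=o['tool_pos'][2]-.0159+.021
q=lambda pts,z:np.array([onz(im,130+a/2.6-.3,130+b/2.6-.3,z) for a,b in pts])
c,r,e=fitc(q([(303,395),(499,395),(400,314),(326,345),(473,345),(400,489),(322,450),(480,450)],zt)); print(c,r,(e*1e3).round(1),(R.T@(np.r_[c,zt]-o['tool_pos'])*1e3).round(2))
print('slot',q([(389,422)],.155))
# wrist image 7: slot, flange
im,o=pickle.load(open('w7.pkl','rb')); print(onz(im,230+403/8-.44,150+505/8-.44,.155))
P=np.array([onz(im,230+a/8-.44,150+b/8-.44,.123) for a,b in [(220,400),(592,395),(405,222),(280,280),(530,275),(265,525),(545,530)]]); print(fitc(P))
P=np.array([onz(im,230+a/8-.44,150+b/8-.44,.12) for a,b in [(405,172),(500,195),(565,240),(165,390),(640,390),(200,280)]]); print(fitc(P))
E
```

```text
[ 0.6335882  -0.02664735] 0.01560517647020664 [ 0.1  0.2  0.1  0.1 -0.2  0.2 -0.3 -0.2] [ 0.18 -5.1   0.89]
slot [[ 0.6333285  -0.02861207  0.155     ]]
[ 0.63340503 -0.02838676  0.155     ]
(array([ 0.6338996 , -0.02834539]), np.float64(0.019630367775337283), array([ 2.74493019e-05, -1.16029145e-04,  5.40538461e-04, -3.83857903e-04,
       -2.39858341e-04,  4.68209866e-05,  1.11541306e-04]))
(array([ 0.63307401, -0.02836032]), np.float64(0.0252542147102875), array([ 1.80495742e-04, -5.10972564e-05, -2.41691789e-04, -9.20347397e-05,
        1.40291491e-04,  6.15509240e-05]))
```

Call:
send_rows([
  [0.2,-0.0011,0.0,-0.0005,0,0,0],
  [0.2,-0.0011,0.001,-0.0005,0,0,0],
  [0.2,-0.0011,0.003,-0.0005,0,0,0],
  [0.2,-0.0011,0.005,-0.0005,0,0,0],
  [0.2,-0.0011,0.007,-0.0005,0,0,0],
  [0.2,-0.0011,0.009,-0.0005,0,0,0],
  [0.2,-0.0011,0.0105,-0.0005,0,0,0],
  [0.2,-0.0011,0.012,-0.0005,0,0,0],
  [0.2,-0.0011,0.013,-0.0005,0,0,0],
  [0.2,-0.0011,0.013,-0.0005,0,0,0],
])

```text
t: 15.65
tool_pos: [0.634, -0.0284, 0.1325]
tool_rot: [-1.415, -0.802, 0.804]
contact_force: [0.7, 0.1, -0.5]
opening: 0.0648
```

```bash
python3 - <<'E'
from h import *
im=get_image('wrist'); o=get_obs(); print(o['tool_pos'],o['contact_force'],o['wrist_torque']);save(im,'w12.png',(130,130,430,330),2.6)
S=get_image('scene'); save(S,'s12.png',(190,195,270,275),7)
E
```

```text
[ 0.63406126 -0.02843141  0.13267008] [-0.93195639  0.16175198  0.33985161] [-0.01222595 -0.0310145  -0.04085245]
```

View pics/w12.png

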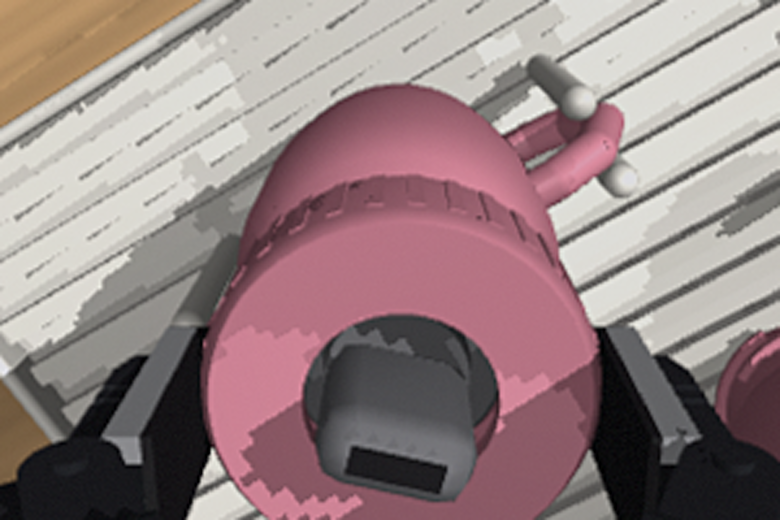

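View pics/s12.png

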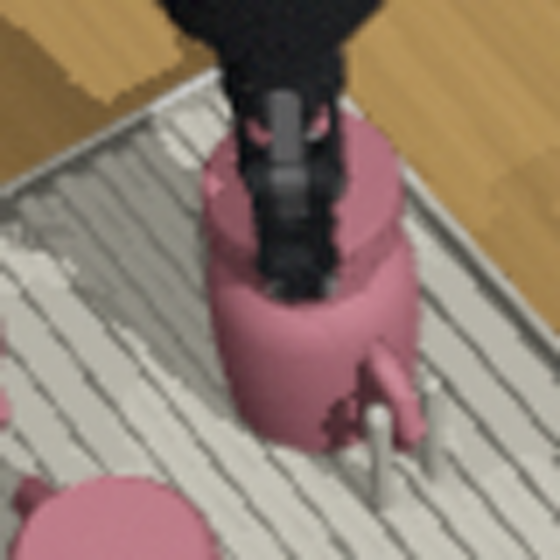

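Call:
send_rows([
  [0.2,0,0.001,0,0,0,0],
  [0.2,0,0.002,0,0,0,0],
  [0.2,0,0.003,0,0,0,0],
  [0.2,0,0.004,0,0,0,0],
  [0.2,0,0.005,0,0,0,0],
  [0.2,0,0.0055,0,0,0,0],
  [0.2,0,0.006,0,0,0,0],
  [0.2,0,0.006,0,0,0,0],
  [0.2,0,0.006,0,0,0,0],
  [0.2,0,0.006,0,0,0,0],
])

```text
t: 17.0
tool_pos: [0.634, -0.0284, 0.1267]
tool_rot: [-1.415, -0.802, 0.804]
contact_force: [0.6, -0.4, 0.4]
opening: 0.0647
```

```bash
python3 - <<'E'
from h import *
for i in range(3):
  get_image('top');o=get_obs(); print(o['tool_pos'],o['contact_force'],o['wrist_torque'])
print(o['q'])
E
```

```text
[ 0.63402627 -0.02841609  0.12666838] [ 0.41312222 -0.36434155 -0.44552412] [-0.00860294  0.03223367  0.00655705]
[ 0.63402413 -0.02841674  0.12664283] [-0.18619115 -0.44621536 -0.28850085] [0.03342898 0.00469444 0.01092409]
[ 0.63404668 -0.02842337  0.12667262] [ 0.66557141  0.03266741 -0.31292179] [-0.0209416   0.02192264 -0.03659807]
[-1.62244440e-01  1.73698770e-01  1.68656903e+00  6.66631980e-04
  1.28354696e+00 -1.19368826e+00]
```

Call:
send_rows([
  [0.2,0,0.0005,0,0,0,0],
  [0.2,0,0.001,0,0,0,0],
  [0.2,0,0.0015,0,0,0,0],
  [0.2,0,0.002,0,0,0,0],
  [0.2,0,0.0025,0,0,0,0],
  [0.2,0,0.003,0,0,0,0],
  [0.2,0,0.0035,0,0,0,0],
  [0.2,0,0.004,0,0,0,0],
  [0.2,0,0.004,0,0,0,0],
  [0.2,0,0.004,0,0,0,0],
])

```text
t: 18.4
tool_pos: [0.6341, -0.0284, 0.1246]
tool_rot: [-1.415, -0.802, 0.804]
contact_force: [-5.7, 1.5, 10.3]
opening: 0.0652
```

```bash
python3 - <<'E'
from h import *
for i in range(3):
  get_image('top');o=get_obs(); print(o['tool_pos'],o['contact_force'],o['wrist_torque'])
E
```

```text
[ 0.63411421 -0.02840297  0.1246492 ] [-5.25954373  0.84275425 10.1922125 ] [ 0.03331667  1.01973546 -0.07312716]
[ 0.63411933 -0.02839789  0.12464353] [-5.27151546  0.75850496  9.13719855] [-0.02233657  1.00199361 -0.08259233]
[ 0.63412932 -0.02839887  0.12466101] [-6.17204318  0.71166919 10.28568664] [ 0.00241238  1.02740506 -0.07937653]
```

Call:
send_rows([
  [0.2,-0.0003,-0.0005,0.0005,0,0,0],
  [0.2,-0.0005,-0.0008,0.0009,0,2,0],
  [0.2,-0.0005,-0.0006,0.0009,0,4,0],
  [0.2,-0.0005,-0.0004,0.0009,0,6,0],
  [0.2,-0.0005,-0.0002,0.0009,0,8,0],
  [0.2,-0.0005,0,0.0009,0,10,0],
  [0.2,-0.0005,0.0002,0.0009,0,12,0],
  [0.2,-0.0005,0.0004,0.0009,0,14,0],
  [0.2,-0.0005,0.0005,0.0009,0,15,0],
  [0.2,-0.0005,0.0005,0.0009,0,15,0],
])

```text
t: 19.8
tool_pos: [0.6339, -0.0293, 0.1235]
tool_rot: [-1.487, -0.601, 0.601]
contact_force: [-0.2, -3.4, 6.7]
opening: 0.0652
```

```bash
cat > st.py <<'E'
from h import *
F=[];T=[]
for i in range(3):
  get_image('top');o=get_obs(); F.append(o['contact_force']);T.append(o['wrist_torque'])
print(o['t'],o['tool_pos'],'yaw',xyaw(o),'F',np.mean(F,0).round(2),'T',np.mean(T,0).round(3),o['opening'],o['q'][5])
E
python3 st.py
```

```text
19.95 [ 0.63384421 -0.02933447  0.12352649] yaw 44.02763329336874 F [-0.55 -2.21  6.53] T [-0.51   0.236  0.095] 0.06471822740863192 -0.9311821725168627
```

Call:
send_rows([
  [0.2,-0.0002,0.0002,-0.0002,0,3,0],
  [0.2,-0.0002,0.0005,-0.0002,0,6,0],
  [0.2,-0.0002,0.0007,-0.0002,0,9,0],
  [0.2,-0.0002,0.0009,-0.0002,0,12,0],
  [0.2,-0.0002,0.0012,-0.0002,0,15,0],
  [0.2,-0.0002,0.0014,-0.0002,0,18,0],
  [0.2,-0.0002,0.0016,-0.0002,0,20,0],
  [0.2,-0.0002,0.0016,-0.0002,0,20,0],
  [0.2,-0.0002,0.0016,-0.0002,0,20,0],
  [0.2,-0.0002,0.0016,-0.0002,0,20,0],
])

```text
t: 21.2
tool_pos: [0.6334, -0.0297, 0.122]
tool_rot: [-1.546, -0.328, 0.33]
contact_force: [-2.0, -3.3, 8.9]
opening: 0.0649
```

```bash
python3 st.py
```

```text
21.35 [ 0.6333604  -0.02975735  0.12195594] yaw 24.025127139661226 F [-2.56 -3.38  8.24] T [-0.568  0.617  0.052] 0.06477196033643318 -0.5825313381958971
```

Call:
send_rows([
  [0.2,-0.0003,0.0,-0.0001,0,1,0],
  [0.2,-0.0005,0.0001,-0.0003,0,2,0],
  [0.2,-0.0005,0.0002,-0.0003,0,4,0],
  [0.2,-0.0005,0.0003,-0.0003,0,6,0],
  [0.2,-0.0005,0.0004,-0.0003,0,8,0],
  [0.2,-0.0005,0.0006,-0.0003,0,10,0],
  [0.2,-0.0005,0.0007,-0.0003,0,12,0],
  [0.2,-0.0005,0.0007,-0.0003,0,12,0],
  [0.2,-0.0005,0.0007,-0.0003,0,12,0],
  [0.2,-0.0005,0.0007,-0.0003,0,12,0],
])

```text
t: 22.6
tool_pos: [0.6331, -0.0297, 0.1215]
tool_rot: [-1.564, -0.164, 0.166]
contact_force: [-4.2, -1.7, 8.2]
opening: 0.065
```

```bash
python3 st.py
```

```text
22.75 [ 0.6330893  -0.02961256  0.1214954 ] yaw 12.024090343272654 F [-3.27 -0.84  9.27] T [-0.219  0.54   0.055] 0.06476839525573133 -0.37385612675527813
```

```bash
python3 - <<'E'
from h import *
im=get_image('wrist'); save(im,'w13.png',(130,130,430,330),2.6)
S=get_image('scene'); save(S,'s13.png',(190,195,270,275),7)
E
```

```text
(no output)
```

View pics/w13.png

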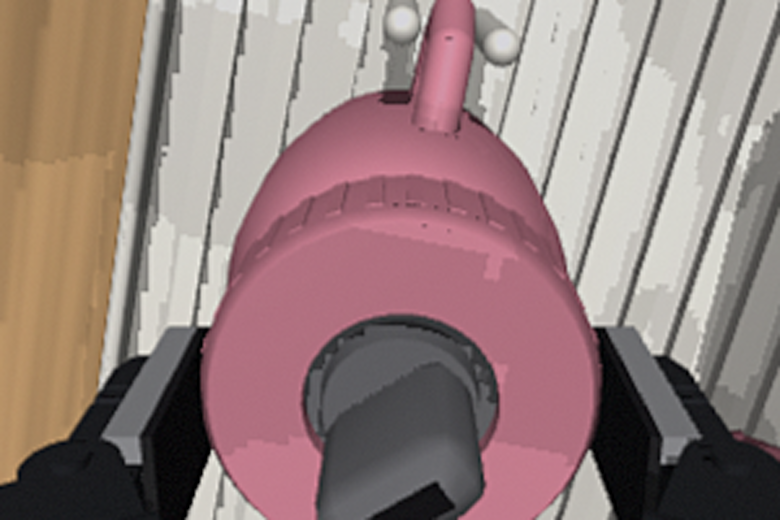

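View pics/s13.png

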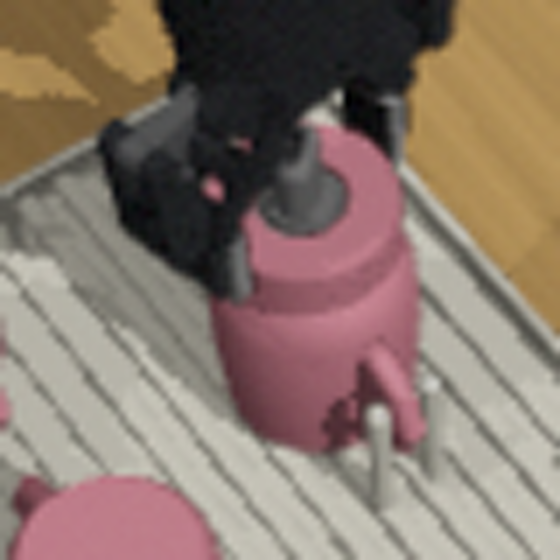

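Call:
send_rows([
  [0.2,-0.0003,-0.0003,0.0,0,1,0],
  [0.2,-0.0005,-0.0006,0.0,0,2,0],
  [0.2,-0.0005,-0.0008,0.0,0,4,0],
  [0.2,-0.0005,-0.0008,0.0,0,6,0],
  [0.2,-0.0005,-0.0008,0.0,0,8,0],
  [0.2,-0.0005,-0.0008,0.0,0,10,0],
  [0.2,-0.0005,-0.0008,0.0,0,12,0],
  [0.2,-0.0005,-0.0008,0.0,0,12,0],
  [0.2,-0.0005,-0.0008,0.0,0,12,0],
  [0.2,-0.0005,-0.0008,0.0,0,12,0],
])

```text
t: 24.1
tool_pos: [0.6329, -0.0293, 0.1217]
tool_rot: [-1.57, 0.0, 0.001]
contact_force: [-0.8, -1.2, 6.3]
opening: 0.0649
```

```bash
python3 st.py
```

```text
24.25 [ 0.63284753 -0.02937031  0.12165711] yaw 0.0163146169668202 F [-0.94 -0.49  5.8 ] T [-0.067  0.096 -0.02 ] 0.0651516407313348 -0.16461847748762143
```

Call:
send_rows([
  [0.2,0,0,0.0,0,2,0],
  [0.2,0,0,0.0,0,4,0],
  [0.2,0,0,0.0,0,6,0],
  [0.2,0,0,0.0,0,8,0],
  [0.2,0,0,0.0,0,10,0],
  [0.2,0,0,0.0,0,12,0],
  [0.2,0,0,0.0,0,14,0],
  [0.2,0,0,0,0,14,0],
  [0.2,0,0,0,0,14,0],
  [0.2,0,0,0,0,14,0],
])

```text
t: 25.5
tool_pos: [0.6326, -0.0293, 0.1215]
tool_rot: [-1.562, 0.192, -0.19]
contact_force: [-1.6, -0.0, 6.4]
opening: 0.0646
```

```bash
python3 st.py
```

```text
25.65 [ 0.63261921 -0.02929693  0.12147092] yaw -13.963395263763458 F [-0.94  0.05  6.24] T [-0.07   0.133  0.053] 0.06514115392342741 0.07945982403250404
```

Call:
send_rows([
  [0.2,0,0,0.0,0,1,0],
  [0.2,0,0,0.0,0,2,0],
  [0.2,0,0,0.0,0,3,0],
  [0.2,0,0,0.0,0,4,0],
  [0.2,0,0,0.0,0,5,0],
  [0.2,0,0,0.0,0,6,0],
  [0.2,0,0,0.0,0,7,0],
  [0.2,0,0,0,0,8,0],
  [0.2,0,0,0,0,8,0],
  [0.2,0,0,0,0,8,0],
])

```text
t: 26.9
tool_pos: [0.6322, -0.0294, 0.121]
tool_rot: [-1.55, 0.302, -0.298]
contact_force: [-1.9, -0.1, 6.2]
opening: 0.0649
```

```bash
python3 st.py
```

```text
27.05 [ 0.63221758 -0.02943898  0.12105678] yaw -21.905575861991974 F [-2.14 -0.93  5.29] T [-0.16   0.2    0.419] 0.06469766944305336 0.21828437474217557
```

Call:
send_rows([
  [0.2,0,-0.0003,0,0,-0.7,0],
  [0.2,0,-0.0005,0,0,-1,0],
  [0.6,0,-0.0005,0,0,-1,0],
  [0.75,0,-0.0005,0,0,-1,0],
  [0.9,0,-0.0005,0,0,-1,0],
  [0.9,0,-0.0005,0,0,-1,0],
  [0.9,0,-0.01,0,0,-1,0],
  [0.9,0,-0.03,0,0,-1,0],
  [0.9,0,-0.07,0,0,-1,0],
  [0.9,0,-0.12,0,0,-1,0],
])

```text
t: 28.3
tool_pos: [0.632, -0.0293, 0.2425]
tool_rot: [-1.551, 0.289, -0.284]
contact_force: [-0.0, -0.6, 0.4]
opening: 0.081
```

```bash
python3 st.py; python3 - <<'E'
from h import *
import pickle
im=get_image('wrist'); o=get_obs();pickle.dump((im,o),open('w14.pkl','wb')); print(o['tool_pos']);save(im,'w14.png',(180,120,380,270),4)
S=get_image('scene'); save(S,'s14.png',(190,195,270,275),7)
T=get_image('top'); save(T,'t14.png',s=1.4)
E
```

```text
28.45 [ 0.63493195 -0.02972038  0.24762826] yaw -20.90675183661272 F [ 1.11 -0.25  2.53] T [-0.009 -0.012 -0.008] 0.08080949706456288 0.20075209736160937
[ 0.63357977 -0.0295383   0.24433683]
```

View pics/w14.png

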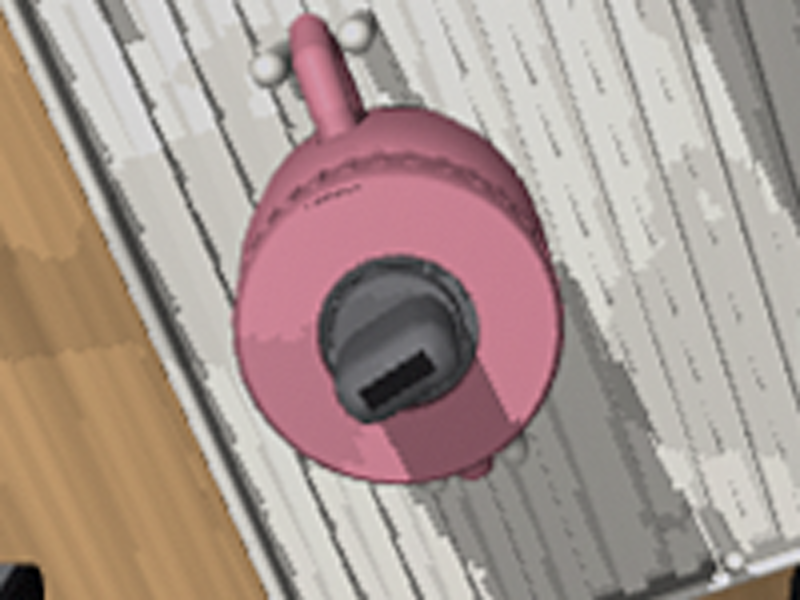

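View pics/s14.png

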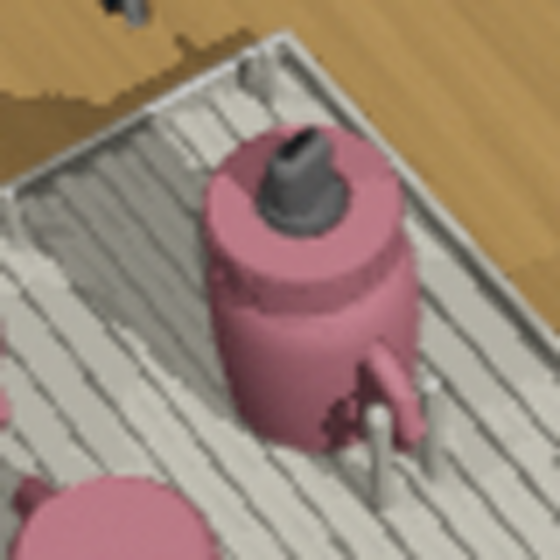

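View pics/t14.png

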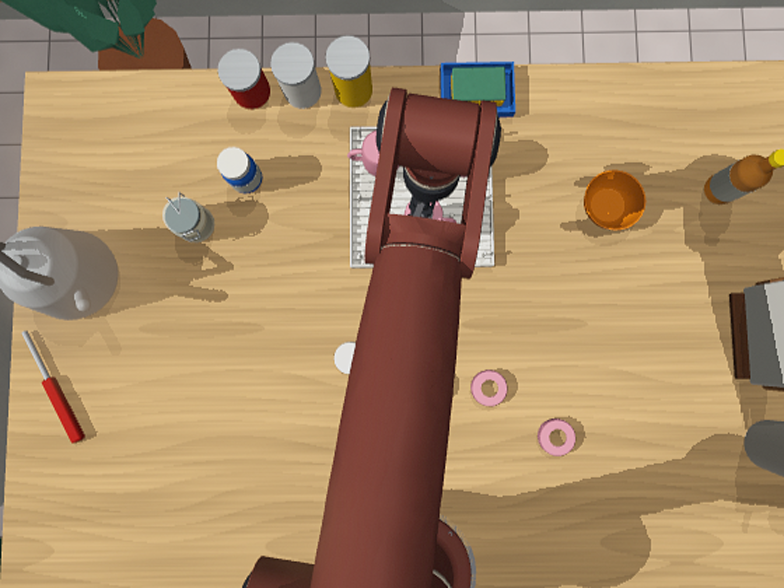

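```bash
python3 - <<'E'
from h import *
for i in range(4): get_image('top')
im=get_image('wrist'); o=get_obs(); print(o['t'],o['tool_pos'])
f=im['frame']; h=cv2.cvtColor(f,cv2.COLOR_RGB2HSV)
save(im,'w15.png',(230,150,330,250),8)
E
```

```text
28.85 [ 0.63183746 -0.02925325  0.23918309]
```

View pics/w15.png

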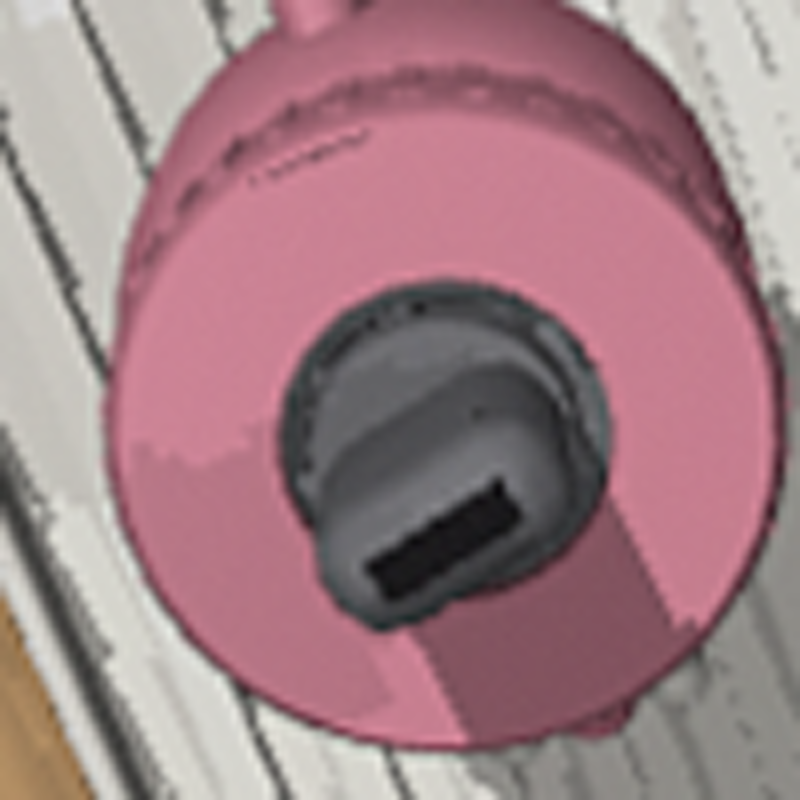

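```bash
python3 - <<'E'
from h import *
im=get_image('wrist'); o=get_obs(); print(o['tool_pos'])
q=lambda pts,z:np.array([onz(im,230+a/8-.44,150+b/8-.44,z) for a,b in pts])
print('hole',fitc(q([(282,440),(610,430),(450,280),(340,328),(555,328),(605,480),(500,588),(560,555),(300,510)],.1268)))
print('outer',fitc(q([(112,440),(780,430),(450,108),(180,600),(300,700),(460,748),(620,700),(720,590)],.126)))
print('slot',q([(445,540)],.155))
E
```

```text
[ 0.63198892 -0.02929583  0.23950675]
hole (array([ 0.63375029, -0.02817876]), np.float64(0.015405306526743818), array([ 1.43837777e-04,  4.51628560e-05,  4.38716843e-04, -3.80793993e-04,
       -2.86077777e-04,  1.81689275e-05, -9.93008526e-05,  9.01709774e-05,
        1.51659247e-05]))
outer (array([ 0.63405856, -0.02766573]), np.float64(0.031208321613290815), array([ 6.04970576e-04,  1.97180920e-04, -6.21424150e-05, -5.43259095e-04,
       -7.03681067e-04,  7.47996137e-04,  4.80812322e-04, -7.63084423e-04]))
slot [[ 0.63357407 -0.02821807  0.155     ]]
```

```bash
python3 - <<'E'
from h import *
o=get_obs(); print(o['t'],o['contact_force'],finish_job())
E
```

```text
the job is handed in; nothing more can be done
28.9 [-0.01594538 -0.18900574  0.35892884] None
```

I seated the spout in the cup's recess, let go of it, then screwed on the farthest ring and handed the job in at about 29 s. No verdict was reported, so the result rests on the checks below.

**Spout:** It went down to the ledge with no noticeable contact force. The picture after letting go shows the flange lying in the recess, about 1 mm off the cup's axis at most.

**Ring:** It rested on the thread at about 10 N and was turned clockwise about 81° in all. It sank at the stated 4.5 mm per rad until the lip met the bead. The resistance then climbed, and the last reading was 0.42 N m. That is just over the 0.15 to 0.4 N m snug range and well below 0.7. I eased the command back 1° before letting go.

**Last checks:**
- **Position:** the ring is about 0.5 mm off the axis and looks level. From the last tool height its underside is about 12 mm below the ledge.
- **Clear of everything:** the arm is clear of the cup and touches nothing.
- **Other objects:** those visible in the final top picture look unmoved. The arm hid part of the rack and the shelf in front of it, including the spoon.

**Not checked:** I did not regrip the ring to test the tightness left after letting go.

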